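# Jack the sunken spool stand level and snap the line hangers on

### The job

The spool stand beside the line winder has sunk on one side: take the pry bar from the grey tray, rest it over the wooden fulcrum block with its toe under the lip of the heavy bed, and push its tail down to lever the bed up until the sprung prop leg kicks in under it and the bed stays level. Then push every spool hanger standing on the bench down over a pin of the stand, one to a pin, until the pin is fully home in the hook and the brass latch has snapped shut behind it, and lay the pry bar back in its tray. Leave the other things on the bench where they are.

Things in the scene. Friction and masses are not known exactly. Their poses are not given: they have to be found in the camera images.
- frame: Fixed steel frame of the spool stand. Origin: centre of its foot, on the bench; z up. Bed hinge at y = +106 mm; the bed's free edge (lip) at y = -100 mm. At x = 0, y = -155 mm the fulcrum, a wooden block 60 x 24 mm, top at z = 20 mm, with two cheeks 14 mm high, 34 mm apart, that guide the bar.
- bed (a joint): Tilt (rad) of the heavy bed: 4 kg steel plate 300 x 200 x 16 mm, hinged along the frame's x, carrying a mast with 3 pins. -0.065 = sunk, lip's lower edge 37 mm above the bench (start); 0 = level, underside at 50 mm; +0.05 = upper stop. It falls back if let go before the prop is under it. Lifting the lip takes about 20 N.
- prop (a joint): Sprung prop leg, steel, 30 mm wide, 42 mm tall, hinged on the frame at x = +115 mm below the lip. About 0.43 rad = leaning out against the edge of the sunk bed (start); 0 = upright. It kicks in under the bed by itself once the bed is level or a touch past it (joint bed 0 to +0.02); the bed then rests on it, level.
- bar: Loose cranked steel pry bar, 22 mm wide (x), 12 mm thick, 0.45 kg. Origin: underside of its flat part, to rest on the fulcrum; y points to the toe. Flat from y = -45 to +80 mm (toe); from y = -45 mm the tail, 140 mm long, runs to -y, rising 0.50 rad. Level with its origin on the fulcrum, the toe passes 5 mm under the lip, 25 mm deep; let go, the tail sinks a little.
- bar_mid (a point): Middle of the bar's section near its balance point, on the flat part 30 mm from the origin: grip across the 22 mm width here to carry it. 10 mm above the bench at the start, in the tray.
- bar_tail (a point): Middle of the bar's section 12 mm from the tail end: grip or press here to lever. With the bar on the fulcrum, pressing it down 25 to 45 mm with about 14 N, in an arc about the fulcrum, lifts the bed far enough.
- tray: Fixed grey tool tray, 110 (x) x 320 (y) x 30 mm outside, 4 mm walls and floor, open on top. Origin: centre of its underside. The bar lies in it at the start, toe to +y.
- hanger1: Spool hanger, 0.3 kg: steel hook between two spools (40 mm wide, at x = -36 and +36 mm) on steel feet 40 (x) x 70 (y) mm. Origin: centre of underside, z up. Mouth opens down, along y: 32 mm wide at the bottom, 22 from z = 35 mm up, end at z = 90 mm; plates 24 mm along y. Grip tab on top 12 (x) x 20 (y) mm, z = 102 to 142 mm. Goes over a pin lying along its y, either way round. May be absent.
- throat1 (a point): Point of hanger1, 84 mm above its underside on its axis, where the pin's centre lies when the hook is fully home.
- latch1 (a joint): Sprung brass latch across the mouth of hanger1, 55 mm above its underside (rad): 0 = shut, up to 1.4 = open. Opens only inwards (up), when a pin is pushed in with about 10 N in all (more than the hanger weighs), and flips shut by itself behind the pin when it is fully home.
- pin1 (a point): Middle of the 62 mm free length of pin 1 of the stand: round steel, 12 mm diameter, along the frame's y, between a 20 mm end collar at -y and a 20 mm shoulder at +y. The 3 pins stand 117 mm apart along the frame's x, 162 mm above the bench with the bed level, on a crossbar 24 mm tall, at pin height, whose near face is 45 mm to the frame's +y of this point. Axes: the bed's.
- hanger2: Spool hanger, 0.3 kg: steel hook between two spools (40 mm wide, at x = -36 and +36 mm) on steel feet 40 (x) x 70 (y) mm. Origin: centre of underside, z up. Mouth opens down, along y: 32 mm wide at the bottom, 22 from z = 35 mm up, end at z = 90 mm; plates 24 mm along y. Grip tab on top 12 (x) x 20 (y) mm, z = 102 to 142 mm. Goes over a pin lying along its y, either way round. May be absent.
- throat2 (a point): Point of hanger2, 84 mm above its underside on its axis, where the pin's centre lies when the hook is fully home.
- latch2 (a joint): Sprung brass latch across the mouth of hanger2, 55 mm above its underside (rad): 0 = shut, up to 1.4 = open. Opens only inwards (up), when a pin is pushed in with about 10 N in all (more than the hanger weighs), and flips shut by itself behind the pin when it is fully home.
- pin2 (a point): Middle of the 62 mm free length of pin 2 of the stand: round steel, 12 mm diameter, along the frame's y, between a 20 mm end collar at -y and a 20 mm shoulder at +y. The 3 pins stand 117 mm apart along the frame's x, 162 mm above the bench with the bed level, on a crossbar 24 mm tall, at pin height, whose near face is 45 mm to the frame's +y of this point. Axes: the bed's.
- hanger3: Spool hanger, 0.3 kg: steel hook between two spools (40 mm wide, at x = -36 and +36 mm) on steel feet 40 (x) x 70 (y) mm. Origin: centre of underside, z up. Mouth opens down, along y: 32 mm wide at the bottom, 22 from z = 35 mm up, end at z = 90 mm; plates 24 mm along y. Grip tab on top 12 (x) x 20 (y) mm, z = 102 to 142 mm. Goes over a pin lying along its y, either way round. May be absent.
- throat3 (a point): Point of hanger3, 84 mm above its underside on its axis, where the pin's centre lies when the hook is fully home.
- latch3 (a joint): Sprung brass latch across the mouth of hanger3, 55 mm above its underside (rad): 0 = shut, up to 1.4 = open. Opens only inwards (up), when a pin is pushed in with about 10 N in all (more than the hanger weighs), and flips shut by itself behind the pin when it is fully home.
- pin3 (a point): Middle of the 62 mm free length of pin 3 of the stand: round steel, 12 mm diameter, along the frame's y, between a 20 mm end collar at -y and a 20 mm shoulder at +y. The 3 pins stand 117 mm apart along the frame's x, 162 mm above the bench with the bed level, on a crossbar 24 mm tall, at pin height, whose near face is 45 mm to the frame's +y of this point. Axes: the bed's.
- cup: White open cup, 72 mm wide, 85 mm tall. Not part of the job: leave it alone.
- screwdriver: Screwdriver with yellow handle, 130 mm long, lying along its x. Not part of the job: leave it alone.
- oil_bottle: White bottle, 44 mm wide, 120 mm tall. Not part of the job: leave it alone.
- wrench: Steel wrench, 150 mm long, lying along its x. Not part of the job: leave it alone.
Not all that is in view belongs to the job. What is shaped like the hanger3 but purple is not meant.

How it is judged:
On the way, in this order (a step that is already met when the one before it is completed fails the run):
1. the pry bar carries the bed as it rises (contact force between bar and bed above 6 N and value of joint bed above -0.035 rad and contact force between the fingers and bed below 1 N).
2. the bed stands level on the upright prop (value of joint bed above -0.015 rad and value of joint prop below 0.12 rad), for 0.2 s.
3. every hanger present hangs on a pin with its latch shut ((distance between throat1 and pin1 below 0.034 m or distance between throat1 and pin2 below 0.034 m or distance between throat1 and pin3 below 0.034 m) and value of joint each of latch1, latch2, latch3 below 0.2 rad and (distance between throat2 and pin1 below 0.034 m or distance between throat2 and pin2 below 0.034 m or distance between throat2 and pin3 below 0.034 m) and (distance between throat3 and pin1 below 0.034 m or distance between throat3 and pin2 below 0.034 m or distance between throat3 and pin3 below 0.034 m)), for 0.2 s.
At the end, for the whole second after the job is handed in: Bed level (within 0.015 rad) on the upright prop; every hanger present on a pin, throat within 34 mm of the pin's middle, latch shut (under 0.2 rad); pry bar at rest in the tray, balance point and tail inside its width, balance point within 100 mm of its middle lengthwise and under 60 mm high (all of step 2 and all of step 3 and x of bar_mid in the frame of tray between -0.048 and 0.048 m and y of bar_mid in the frame of tray between -0.1 and 0.1 m and x of bar_tail in the frame of tray between -0.055 and 0.055 m and height (world z) of bar_mid below 0.06 m and linear speed of bar below 0.03 m/s); the robot touches nothing.
It fails at once if the cup is pushed more than 10 cm or tipped over (distance of cup from where it was at the start of the episode above 0.1 m or angle between cup's own z axis and vertical above 0.6 rad).
It fails at once if the screwdriver is pushed more than 10 cm or tipped over (distance of screwdriver from where it was at the start of the episode above 0.1 m).
It fails at once if the oil bottle is pushed more than 10 cm or tipped over (distance of oil_bottle from where it was at the start of the episode above 0.1 m or angle between oil_bottle's own z axis and vertical above 0.6 rad).
It fails at once if the wrench is pushed more than 10 cm or tipped over (distance of wrench from where it was at the start of the episode above 0.1 m).
Of hanger1, hanger2, hanger3 only 2 to 3 are there at a start; the rules pass over those that are not, and their reading is None.
At some moment in a run one of hanger1, hanger2, hanger3 may be knocked a few centimetres aside while the robot is not near it.
It also fails if it takes over 210 s, if anything falls off the work surface, if the arm or the gripper's body presses on something with over 40 N, if the wrist force passes 120 N, or if a joint passes its speed limit or range.

### The arm

A 7-joint arm with a two-finger parallel gripper is mounted at the origin on the work surface. World frame = base frame: x ahead of the robot, y to its left, z up, the work surface at z = 0. Lengths are in m, angles in rad, forces in N, time in s.
With the tool pointing down it reaches from about 0.4 to 0.925 m from the base axis. Payload 5.6 kg.
Tool frame: the origin (TCP) lies at the very end of the fingers, on their centre line; the grasp point (between the pads) lies 19 mm behind it; z points along the fingers, y is the line along which they close (so a half turn about z gives the same grasp; the last joint's range is limited). The gripper opens to 85 mm and grips with 20 to 120 N. Pads are 22 mm wide; open, the fingers measure 114 mm over their backs; the gripper's body (76 mm by 85 mm) begins 54 mm behind the grasp point. The pads swing forward as they close: fully open they stand 13 mm farther back than shut.
Start: joints at [-1.303, 0.468, -0.012, 1.603, 0.006, 1.071, -0.056], TCP at [0.199, 0.619, 0.231] pointing down, gripper open.
Joint ranges: [-2.53, 2.53], [-0.31, 2.02], [-1.57, 1.55], [0.28, 2.44], [-1.29, 4.43], [0.15, 1.84], [-2.92, 2.92]. Speed limits (rad/s): [2.57, 2.57, 3.14, 3.14, 3.14, 3.14, 3.14].

### API

Orientations are given as a unit quaternion [w, x, y, z].
In Python, from rig import status, camera, order, nets gives the robot as it stands.
- The arm moves only by the tool carry_out, never from a script. Its argument "series" is a list that holds one entry, the list of rows, each a list of 6 numbers: the shift along the tool's x, y, z in m, then the turn, a rotation vector about the tool's x, y, z in degrees. In form: [[[tx, ty, tz, ax, ay, az], ...]]. A call has exactly 10 rows; each row shifts and turns the commanded pose from where the row before left it, along the tool's axes as they then stand; what a row does not reach is not made up. A row lasts 1/8 s, in which the tool goes at most 62.5 mm and 10.7 degrees, less where a joint would pass 70% of its speed; a pose out of reach is approached as far as the arm can. A call with a gripper value outside its range is refused whole. "grip" is the finger opening in m, from 0 to 0.0854, set as the call begins (left out, the last holds). The fingers move at their own pace and stop on an object; "grip_force" is the grip in N (left out, the last holds). Time passes only in rows, so rows that do not move let the fingers close, or fill a call up. It gives the time, the measured TCP pose, the force, the opening and the grip force at its end, in the units of the state.
- status.sense(): the state, without advancing time (a new reading comes with each control period).
- camera(name): name is "scene" or "side" or "wrist"; returns a dict with "pixels" (420x560x3 uint8, red, green, blue), "intrinsics" (3x3 intrinsics, pixels), "cam_to_world" (4x4, takes a point from camera to world coordinates). Camera axes: x right, y down, z forward; pixel columns grow to the right and rows downward; lengths in m; the calibration is good to about 2 mm. A picture is of the moment at which its call begins. There is no depth.
- order.hand_in(): hands the job in; it is judged then, once.
Trained networks look in a picture, given as the dict that the camera call returned (one of the last four; its "shot" number tells which), for a name from the list of things; names that differ only in an ending like _2 or _b are one class to them, and where a whole thing is asked for, a point or a joint stands for the part that bears it (a point fixed in the world has none). Each returns a list of dicts, best first, with "score" (0 to 1); they miss things now and then, are a little off and sometimes report something else, mostly with a low value. They report only what shows in the picture. A call takes as long as a camera call. They do not tell look-alikes from the thing itself.
- nets.recognise(picture, query): "extent" ([left, top, right, bottom] in pixels, round what is visible of it).
- nets.cut_out(picture, query): "pixels" (420x560 bool, what is visible of it) and "extent" ([left, top, right, bottom] in pixels, round what is visible of it).
The state is a dict: "t": time; "joint_positions": joint angles; "qvel": joint speeds; "effort": joint torques, N m; "ee_pos": TCP position; "eef_rot": TCP orientation; "contact_force": force on the tool from outside, world axes, zero at the start; "wrist_torque": the same for the moment, N m; "finger_gap": finger opening in m; "finger_force": force on a finger pad.
Only numpy, scipy, OpenCV 4.12 (cv2) and the standard library are available. Lean on these libraries where they do the work, as an engineer would, in place of code of your own. Each camera call takes 0.05 s, during which the arm holds its last target. There are 200 camera calls.

## Working session

There is one attempt and no reset: what is moved stays moved. The work goes in short steps, Python scripts to look and compute and a tool call to move; the robot and the scene stay as the last step left them, time stands still between calls to the robot, and variables do not carry over. Pictures are saved under pics/ and viewed, at most 14 in all, crops included, and the job is handed in when it is done.

Besides the shell and the picture viewer there is one more tool, called by a JSON object that holds its "method" and its "body". carry_out: Moves the arm, as the interface text tells. Its arguments: {"type":"object","properties":{"series":{"type":"array"},"grip":{"type":"number"},"grip_force":{"type":"number"}},"required":["series"]}

```bash
mkdir -p pics; ls
cat > h.py <<'E'
import numpy as np,cv2
from rig import status,camera,order,nets
def save(p,n): cv2.imwrite(f'pics/{n}.png',cv2.cvtColor(p['pixels'],cv2.COLOR_RGB2BGR))
def onz(p,uv,z):
    K=np.array(p['intrinsics']);T=np.array(p['cam_to_world'])
    d=T[:3,:3]@np.linalg.inv(K)@np.array([uv[0],uv[1],1.]);o=T[:3,3]
    return o+d*(z-o[2])/d[2]
def proj(p,X):
    K=np.array(p['intrinsics']);T=np.array(p['cam_to_world'])
    c=T[:3,:3].T@(np.asarray(X,float)-T[:3,3]);u=K@c;return u[:2]/u[2]
E
python3 - <<'E'
from h import *
s=status.sense();print({k:np.round(v,3).tolist() for k,v in s.items()})
for n in ['scene','side']:
    p=camera(n);save(p,n+'0');print(n,np.round(p['cam_to_world'],3).tolist(),np.round(p['intrinsics'],1).tolist())
    for q in ['frame','bed','bar','tray','hanger1','cup','screwdriver','oil_bottle','wrench','bar_mid','prop','pin1']:
        try: print(q,[(np.round(r['extent']).astype(int).tolist(),round(r['score'],2)) for r in nets.recognise(p,q)][:6])
        except Exception as e: print(q,e)
E
```

```text
pics
{'t': 0.0, 'joint_positions': [-1.303, 0.468, -0.012, 1.604, 0.006, 1.071, -0.056], 'qvel': [0.0, 0.001, 0.0, -0.0, 0.001, -0.001, -0.001], 'effort': [0.0, -53.239, 0.022, -25.13, 0.011, 0.008, 0.0], 'ee_pos': [0.199, 0.618, 0.23], 'eef_rot': [-0.0, 0.155, 0.988, -0.001], 'contact_force': [-0.57, 0.347, -0.246], 'wrist_torque': [0.005, 0.025, 0.021], 'finger_force': 0.0, 'finger_gap': 0.085}
scene [[-0.058, 0.628, -0.776, 1.495], [0.998, 0.044, -0.04, -0.004], [0.009, -0.777, -0.63, 0.887], [0.0, 0.0, 0.0, 1.0]] [[440.2, 0.0, 276.8], [0.0, 440.2, 204.3], [0.0, 0.0, 1.0]]
frame [([304, 167, 432, 284], 0.84), ([183, 237, 271, 270], 0.49), ([206, 182, 235, 198], 0.44)]
bed [([331, 166, 425, 271], 0.93), ([166, 160, 200, 212], 0.5)]
bar [([180, 239, 268, 272], 0.63)]
tray [([331, 165, 422, 268], 0.24)]
hanger1 [([187, 181, 232, 237], 0.95), ([162, 164, 200, 214], 0.84), ([99, 235, 143, 294], 0.83)]
cup [([128, 188, 150, 219], 0.83)]
screwdriver []
oil_bottle [([146, 200, 166, 241], 0.71), ([208, 182, 222, 193], 0.2)]
wrench [([293, 193, 305, 224], 0.51)]
bar_mid [([179, 237, 271, 271], 0.75)]
prop [([337, 256, 347, 271], 0.62)]
pin1 [([332, 165, 427, 269], 0.79)]
side [[0.788, -0.474, 0.392, 0.031], [-0.615, -0.598, 0.514, -0.737], [-0.009, -0.646, -0.763, 1.111], [0.0, 0.0, 0.0, 1.0]] [[494.4, 0.0, 278.3], [0.0, 494.4, 198.4], [0.0, 0.0, 1.0]]
frame [([350, 312, 384, 357], 0.71), ([157, 93, 290, 217], 0.64)]
bed [([161, 92, 277, 203], 0.78)]
bar [([313, 196, 375, 245], 0.8), ([157, 93, 281, 201], 0.25)]
tray [([296, 180, 398, 280], 0.59), ([162, 96, 279, 200], 0.32)]
hanger1 [([286, 299, 336, 351], 0.87), ([290, 245, 336, 289], 0.8), ([406, 250, 457, 305], 0.78)]
cup [([352, 311, 386, 357], 0.69)]
screwdriver [([260, 277, 274, 328], 0.71)]
oil_bottle [([359, 278, 379, 309], 0.68)]
wrench []
bar_mid [([316, 199, 374, 244], 0.65)]
prop [([263, 156, 277, 164], 0.41)]
pin1 [([159, 96, 283, 202], 0.83)]
```

Run:
```python
import cv2
a=cv2.imread('pics/scene0.png')[130:310,80:460];b=cv2.imread('pics/side0.png')[70:370,130:480]
cv2.imwrite('pics/a.png',cv2.resize(a,(798,378),interpolation=cv2.INTER_CUBIC));cv2.imwrite('pics/b.png',cv2.resize(b,(700,600),interpolation=cv2.INTER_CUBIC))
```

```text
(no output)
```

View pics/a.png

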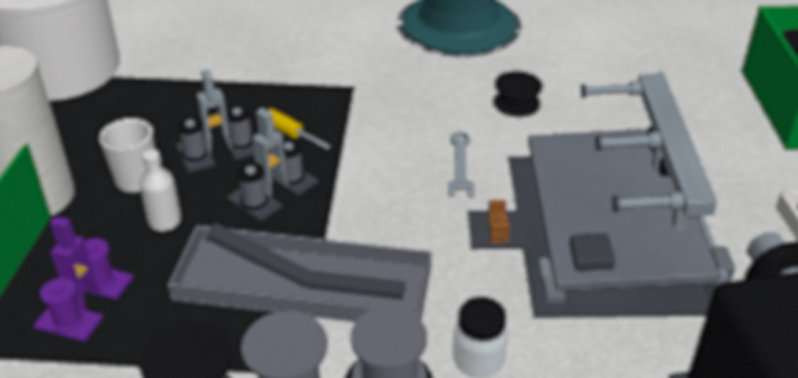

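View pics/b.png

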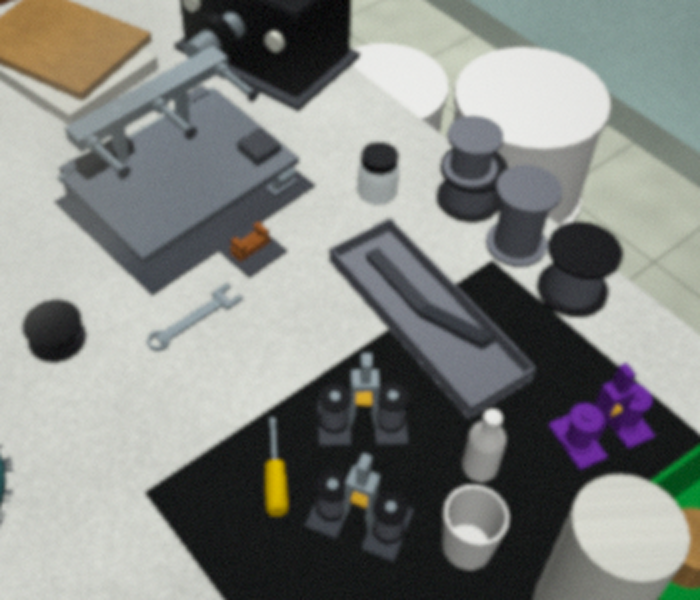

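The scene view shows the stand at right (fulcrum near crop 498,220), the tray with the bar at about (300,275), two grey hangers (tabs at 264,112 and 207,75) and the purple decoy at left. The side view agrees (tabs at 367,358 and 365,458). Next I triangulate.

Run:
```python
from h import *
from scipy.optimize import least_squares as LS
S=camera('scene');D=camera('side')
fs=lambda x,y:np.array([80+x*380/798,130+y*180/378]); fd=lambda x,y:np.array([130+x*.5,70+y*.5])
def tri(a,b):
    r=LS(lambda X:np.r_[proj(S,X)-fs(*a),proj(D,X)-fd(*b)],[.6,0,.05]);return np.round(r.x,3),round(np.abs(r.fun).max(),1)
P=dict(tabA=((264,112),(367,356)),tabB=((207,73),(365,457)),spA1=((252,170),(335,395)),spA2=((292,146),(393,395)),spB1=((190,126),(332,483)),spB2=((238,115),(390,507)),
fulc=((498,222),(250,238)),traycNL=((170,288),(533,368)),trayFL=((198,228),(468,412)),trayFR=((430,252),(332,253)),toe=((403,289),(372,255)),tail=((212,232),(490,335)),bend=((305,277),(425,300)),
p1=((585,91),(122,168)),p2=((600,143),(190,128)),p3=((617,204),(253,93)),bedFL=((529,137),(145,257)),bedNL=((555,282),(298,160)),cup=((127,157),(473,530)),bottle=((152,157),(492,417)))
for k,v in P.items(): print(k,*tri(*v))
print('onz fulc',onz(S,fs(498,204),.034),onz(S,fs(500,240),.034))
```

```text
tabA [ 0.498 -0.258  0.144] 0.1
tabB [ 0.41  -0.358  0.143] 0.2
spA1 [ 0.483 -0.255  0.047] 10.8
spA2 [ 0.51  -0.26   0.075] 12.6
spB1 [ 0.399 -0.352  0.062] 13.8
spB2 [ 0.416 -0.365  0.052] 14.1
fulc [0.56  0.067 0.02 ] 0.5
traycNL [ 0.715 -0.348  0.024] 0.0
trayFL [ 0.602 -0.342  0.021] 0.4
trayFR [ 0.633 -0.028  0.025] 1.1
toe [ 0.685 -0.058  0.009] 0.6
tail [ 0.672 -0.299  0.082] 0.6
bend [ 0.682 -0.18   0.023] 1.0
p1 [0.432 0.18  0.155] 0.4
p2 [0.55  0.188 0.157] 0.3
p3 [0.666 0.196 0.155] 0.0
bedFL [0.408 0.11  0.051] 0.3
bedNL [0.698 0.131 0.049] 0.3
cup [ 0.486 -0.467  0.044] 0.5
bottle [ 0.57  -0.398  0.115] 0.5
onz fulc [0.54010235 0.06494465 0.034     ] [0.61109612 0.0666648  0.034     ]
```

```bash
cat >> h.py <<'E'
from scipy.spatial.transform import Rotation as R
def pose():
    s=status.sense();q=s['eef_rot'];T=np.eye(4);T[:3,:3]=R.from_quat([q[1],q[2],q[3],q[0]]).as_matrix();T[:3,3]=s['ee_pos'];return T
def tgt(p,deg,tilt=0):  # tool down, tool y at heading deg; tilt = turn about tool y (deg)
    a=np.radians(deg);T=np.eye(4)
    T[:3,:3]=np.array([[-np.sin(a),np.cos(a),0],[np.cos(a),np.sin(a),0],[0,0,-1]]).T
    T[:3,:3]=T[:3,:3]@R.from_euler('y',tilt,degrees=True).as_matrix();T[:3,3]=p;return T
def plan(T1,n=10,T0=None):
    "constant row to repeat n times"
    T0=pose() if T0 is None else T0
    D=np.linalg.inv(T0)@T1;r=R.from_matrix(D[:3,:3]).as_rotvec()/n
    A=np.zeros((3,3))
    for i in range(n): A+=R.from_rotvec(r*i).as_matrix()
    t=np.linalg.solve(A,D[:3,3]);print(n,np.round(t,4).tolist(),np.round(np.degrees(r),2).tolist())
def st():
    s=status.sense();T=pose();print('t',s['t'],'pos',np.round(s['ee_pos'],4),'yhead',round(np.degrees(np.arctan2(T[1,1],T[0,1])),1),'z',np.round(T[:3,2],3),'F',np.round(s['contact_force'],1),'gap',round(s['finger_gap'],4),'ff',round(s['finger_force'],1),'q',np.round(s['joint_positions'],2))
E
python3 - <<'E'
from h import *
plan(tgt([.683,-.165,.22],-2.6),20)
E
```

```text
20 [-0.0493, -0.0043, 0.0006] [-0.0, 0.0, 3.74]
```

{"method": "carry_out", "body": {"series": [[[-0.0493,-0.0043,0.0006,0,0,3.74],[-0.0493,-0.0043,0.0006,0,0,3.74],[-0.0493,-0.0043,0.0006,0,0,3.74],[-0.0493,-0.0043,0.0006,0,0,3.74],[-0.0493,-0.0043,0.0006,0,0,3.74],[-0.0493,-0.0043,0.0006,0,0,3.74],[-0.0493,-0.0043,0.0006,0,0,3.74],[-0.0493,-0.0043,0.0006,0,0,3.74],[-0.0493,-0.0043,0.0006,0,0,3.74],[-0.0493,-0.0043,0.0006,0,0,3.74]]], "grip": 0.05}}

```text
t: 2.65
ee_pos: [0.5743, 0.3076, 0.2254]
eef_rot: [0.0, 0.464, 0.886, 0.0]
contact_force: [0.3, 0.4, -0.8]
finger_gap: 0.05
finger_force: 0.0
```

{"method": "carry_out", "body": {"series": [[[-0.0493,-0.0043,0.0006,0,0,3.74],[-0.0493,-0.0043,0.0006,0,0,3.74],[-0.0493,-0.0043,0.0006,0,0,3.74],[-0.0493,-0.0043,0.0006,0,0,3.74],[-0.0493,-0.0043,0.0006,0,0,3.74],[-0.0493,-0.0043,0.0006,0,0,3.74],[-0.0493,-0.0043,0.0006,0,0,3.74],[-0.0493,-0.0043,0.0006,0,0,3.74],[-0.0493,-0.0043,0.0006,0,0,3.74],[-0.0493,-0.0043,0.0006,0,0,3.74]]]}}

```text
t: 3.9
ee_pos: [0.6826, -0.1664, 0.2192]
eef_rot: [0.0, 0.724, 0.69, 0.0]
contact_force: [0.9, 0.0, -0.2]
finger_gap: 0.0498
finger_force: 0.0
```

Run:
```python
from h import *
st();p=camera('wrist');save(p,'w1');print(np.round(p['cam_to_world'],3).tolist())
m=nets.cut_out(p,'bar');print([(r['score'],r['extent']) for r in m])
```

```text
t 3.9 pos [ 0.6826 -0.1664  0.2192] yhead -2.7 z [ 0.  0. -1.] F [ 0.9  0.  -0.2] gap 0.0498 ff 0.0 q [-0.12  0.6   0.47  1.5  -0.29  1.12  0.36]
[[0.999, -0.046, -0.011, 0.685], [-0.047, -0.963, -0.266, -0.099], [0.002, 0.267, -0.964, 0.362], [0.0, 0.0, 0.0, 1.0]]
[(0.72, [257.1, 84.8, 286.1, 321.8]), (0.52, [223.7, 48.9, 332.9, 329.9])]
```

View pics/w1.png

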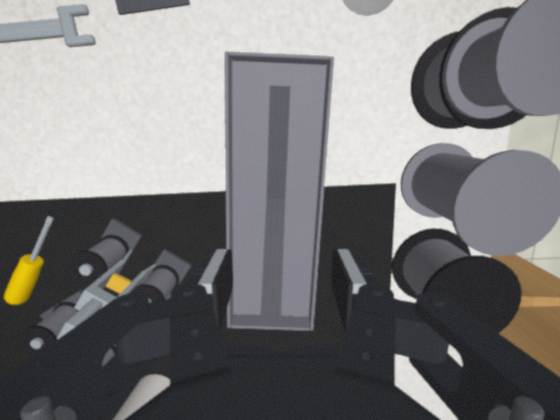

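The wrist view shows the bar in the tray: toe end at (280,86), bend near (276,197), tail end at (271,318).

Run:
```python
from h import *
p=camera('wrist')
print(onz(p,(279.5,86),.016),onz(p,(276.3,197),.016),onz(p,(271,318),.085))
print('tray',onz(p,(228,54),.03),onz(p,(331,59),.03),onz(p,(228,328),.03),onz(p,(314,329),.03))
plan(tgt([.683,-.163,.006],-3),10)
```

```text
[ 0.68368909 -0.06528947  0.016     ] [ 0.67279605 -0.18601577  0.016     ] [ 0.66125758 -0.30054914  0.085     ]
tray [ 0.63432408 -0.03445746  0.03      ] [ 0.7365014  -0.04478648  0.03      ] [ 0.60090701 -0.35085625  0.03      ] [ 0.7107206  -0.35868044  0.03      ]
10 [0.0007, 0.0001, 0.0213] [-0.0, 0.01, 0.0]
```

Run:
```python
from h import *
plan(tgt([.674,-.173,.007],-5.4),10)
```

```text
10 [-0.0003, -0.0007, 0.0212] [-0.0, 0.01, 0.24]
```

{"method": "carry_out", "body": {"series": [[[-0.0007,-0.0009,0.0265,0,0,0.3],[-0.0007,-0.0009,0.0265,0,0,0.3],[-0.0007,-0.0009,0.0265,0,0,0.3],[-0.0007,-0.0009,0.0265,0,0,0.3],[-0.0007,-0.0009,0.0265,0,0,0.3],[-0.0007,-0.0009,0.0265,0,0,0.3],[-0.0007,-0.0009,0.0265,0,0,0.3],[-0.0007,-0.0009,0.0265,0,0,0.3],[0,0,0,0,0,0],[0,0,0,0,0,0]]]}}

```text
t: 5.3
ee_pos: [0.6759, -0.1694, 0.0083]
eef_rot: [0.0, 0.737, 0.676, 0.001]
contact_force: [0.7, -0.1, -0.4]
finger_gap: 0.0502
finger_force: 0.0
```

{"method": "carry_out", "body": {"series": [[[0,0,0,0,0,0],[0,0,0,0,0,0],[0,0,0,0,0,0],[0,0,0,0,0,0],[0,0,0,0,0,0],[0,0,0,0,0,0],[0,0,0,0,0,0],[0,0,0,0,0,0],[0,0,0,0,0,0],[0,0,0,0,0,0]]], "grip": 0.0, "grip_force": 70}}

```text
t: 6.55
ee_pos: [0.6759, -0.1701, 0.009]
eef_rot: [0.001, 0.737, 0.676, 0.001]
contact_force: [-1.6, 0.6, 6.1]
finger_gap: 0.0195
finger_force: 69.2
```

Run:
```python
from h import *
T=pose();plan(tgt([.565,-.003,.15],4),14,tgt([.676,-.170,.15],-5.4))
```

```text
14 [0.0118, -0.0082, 0.0] [0.0, 0.0, -0.67]
```

{"method": "carry_out", "body": {"series": [[[0,0,-0.01,0,0,0],[0,0,-0.02,0,0,0],[0,0,-0.03,0,0,0],[0,0,-0.03,0,0,0],[0,0,-0.03,0,0,0],[0,0,-0.02,0,0,0],[0,0,0,0,0,0],[0,0,0,0,0,0],[0,0,0,0,0,0],[0,0,0,0,0,0]]]}}

```text
t: 7.8
ee_pos: [0.6744, -0.1701, 0.1462]
eef_rot: [-0.001, 0.737, 0.675, -0.001]
contact_force: [-0.7, -0.2, -3.9]
finger_gap: 0.0196
finger_force: 69.1
```

{"method": "carry_out", "body": {"series": [[[0.0184,-0.0128,0,0,0,-1.04],[0.0184,-0.0128,0,0,0,-1.04],[0.0184,-0.0128,0,0,0,-1.04],[0.0184,-0.0128,0,0,0,-1.04],[0.0184,-0.0128,0,0,0,-1.04],[0.0184,-0.0128,0,0,0,-1.04],[0.0184,-0.0128,0,0,0,-1.04],[0.0184,-0.0128,0,0,0,-1.04],[0.0184,-0.0128,0,0,0,-1.04],[0,0,0,0,0,0]]]}}

```text
t: 9.05
ee_pos: [0.561, -0.0005, 0.1472]
eef_rot: [-0.001, 0.678, 0.735, 0.0]
contact_force: [-0.4, -0.3, -3.8]
finger_gap: 0.0199
finger_force: 69.2
```

Run:
```python
from h import *
st();p=camera('wrist');save(p,'w2');print(np.round(p['cam_to_world'],3).tolist())
```

```text
t 9.05 pos [ 5.610e-01 -5.000e-04  1.472e-01] yhead 4.5 z [-0.001  0.001 -1.   ] F [-0.4 -0.3 -3.8] gap 0.0199 ff 69.2 q [-0.39  0.44  0.42  1.92 -0.24  0.84  0.24]
[[0.997, 0.076, 0.021, 0.555], [0.079, -0.961, -0.265, 0.067], [0.0, 0.266, -0.964, 0.29], [0.0, 0.0, 0.0, 1.0]]
```

View pics/w2.png

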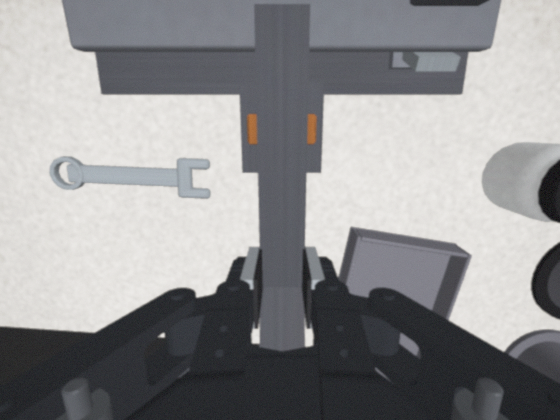

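The bar is well held. The fulcrum cheeks are at (252,129) and (311,129), the lip front edge is at row 49, and the toe top is at (281,3).

Run:
```python
from h import *
p=camera('wrist')
print('cheeks',onz(p,(248,129),.034),onz(p,(316,129),.034))
print('cheek y front/back',onz(p,(282,114),.034)[:2],onz(p,(282,144),.034)[:2])
print('lip bottom',onz(p,(80,49.5),.037),onz(p,(490,48.5),.037))
print('foot',onz(p,(103,94),.004),onz(p,(462,94),.004))
print('bar toe',onz(p,(282,3),.154),'near',onz(p,(282,240),.154))
```

```text
cheeks [0.52885648 0.06201242 0.034     ] [0.58426018 0.06631689 0.034     ]
cheek y front/back [0.55564706 0.0758146 ] [0.55748279 0.05221282]
lip bottom [0.39985105 0.11018665 0.037     ] [0.70890531 0.13500572 0.037     ]
foot [0.39624738 0.08154025 0.004     ] [0.71354458 0.10624885 0.004     ]
bar toe [0.55255724 0.11248357 0.154     ] near [0.5602462  0.01362715 0.154     ]
```

{"method": "carry_out", "body": {"series": [[[-0.006,0,0,0,0,0],[-0.006,0,0.01,0,0,0],[0,0.0005,0.02,0,0,0],[0,0,0.02,0,0,0],[0,0,0.02,0,0,0],[0,0,0.02,0,0,0],[0,0,0.018,0,0,0],[0,0,0.01,0,0,0],[0,0,0,0,0,0],[0,0,0,0,0,0]]]}}

```text
t: 10.4
ee_pos: [0.5644, -0.0151, 0.0299]
eef_rot: [0.0, 0.68, 0.733, 0.0]
contact_force: [1.0, 0.1, -4.9]
finger_gap: 0.0194
finger_force: 69.2
```

Run:
```python
from h import *
st();p=camera('side');save(p,'s2');w=camera('wrist');save(w,'w3')
a=cv2.resize(p['pixels'][120:270,210:390],(480,400),interpolation=cv2.INTER_CUBIC)
b=cv2.resize(w['pixels'][0:300,160:400],(320,400))
cv2.imwrite('pics/c2.png',cv2.cvtColor(np.hstack([a,b]),cv2.COLOR_RGB2BGR))
```

```text
t 10.4 pos [ 0.5644 -0.0151  0.0299] yhead 4.3 z [ 0.001  0.    -1.   ] F [ 1.   0.1 -4.9] gap 0.0194 ff 69.2 q [-0.3   0.63  0.34  1.95 -0.35  0.62  0.34]
```

View pics/c2.png

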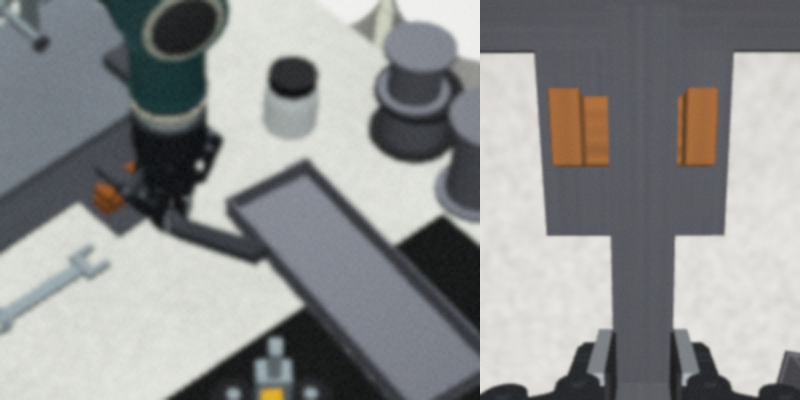

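{"method": "carry_out", "body": {"series": [[[0,-0.003,0.002,0,0,0],[0,0,0.0015,0,0,0],[0.006,0,0,0,0,0],[0.006,0,0,0,0,0],[0.006,0,0,0,0,0],[0.006,0,0,0,0,0],[0.006,0,0,0,0,0],[0,0,0,0,0,0],[0,0,0,0,0,0],[0,0,0,0,0,0]]]}}

```text
t: 11.75
ee_pos: [0.5585, 0.0143, 0.0258]
eef_rot: [0.0, 0.68, 0.733, -0.0]
contact_force: [-0.1, -0.9, -4.8]
finger_gap: 0.0193
finger_force: 69.2
```

Run:
```python
from h import *
st();w=camera('wrist');save(w,'w4');p=camera('scene')
b=w['pixels'][0:420,100:460];a=cv2.resize(p['pixels'][190:280,260:390],(520,360),interpolation=cv2.INTER_CUBIC)
cv2.imwrite('pics/c3.png',cv2.cvtColor(np.hstack([a[:, :440],cv2.resize(b,(308,360))]),cv2.COLOR_RGB2BGR))
```

```text
t 11.75 pos [0.5585 0.0143 0.0258] yhead 4.3 z [ 0. -0. -1.] F [-0.1 -0.9 -4.8] gap 0.0193 ff 69.2 q [-0.35  0.63  0.34  1.97 -0.35  0.6   0.3 ]
```

View pics/c3.png

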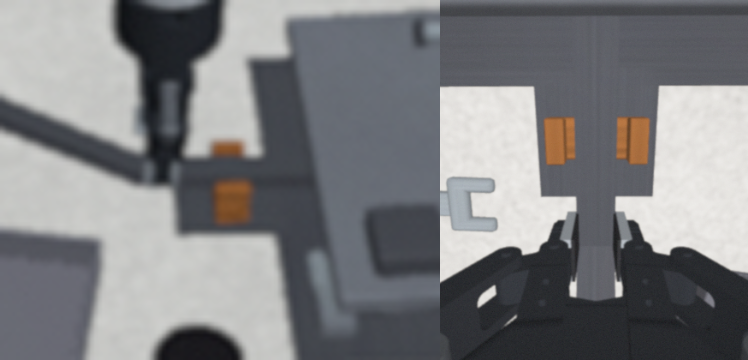

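{"method": "carry_out", "body": {"series": [[[0.006,0,0,0,0,0],[0.006,0,0,0,0,0],[0.006,0,0,0,0,0],[0.002,0,0,0,0,0],[0,0,0.001,0,0,0],[0,0,0.001,0,0,0],[0,0,0,0,0,0],[0,0,0,0,0,0],[0,0,0,0,0,0],[0,0,0,0,0,0]]]}}

```text
t: 13.1
ee_pos: [0.5571, 0.0349, 0.0244]
eef_rot: [-0.0, 0.68, 0.733, 0.0]
contact_force: [-3.1, 1.5, 6.0]
finger_gap: 0.0191
finger_force: 70.3
```

Run:
```python
from h import *
st();w=camera('wrist');save(w,'w5')
```

```text
t 13.1 pos [0.5571 0.0349 0.0244] yhead 4.3 z [ 0.     0.001 -1.   ] F [-3.1  1.5  6. ] gap 0.0191 ff 70.3 q [-0.39  0.63  0.34  1.97 -0.35  0.6   0.26]
```

{"method": "carry_out", "body": {"series": [[[0,0,0,0,0,0],[0,0,0,0,0,0],[0,0,0,0,0,0],[0,0,0,0,0,0],[0,0,-0.02,0,0,0],[0,0,-0.03,0,0,0],[0,0,-0.04,0,0,0],[0,0,-0.04,0,0,0],[0,0,-0.02,0,0,0],[0,0,0,0,0,0]]], "grip": 0.05}}

```text
t: 14.4
ee_pos: [0.5582, 0.0347, 0.1765]
eef_rot: [0.001, 0.68, 0.733, 0.002]
contact_force: [0.2, -0.4, -0.0]
finger_gap: 0.0501
finger_force: 0.0
```

{"method": "carry_out", "body": {"series": [[[-0.02,0,0,0,0,0],[-0.03,0,0,0,0,0],[-0.03,0,0,0,0,0],[-0.03,0,0,0,0,0],[-0.018,0,0,0,0,0],[0,0,0,0,0,0],[0,0,0,0,0,0],[0,0,0,0,0,0],[0,0,0,0,0,0],[0,0,0,0,0,0]]]}}

```text
t: 15.65
ee_pos: [0.5667, -0.0925, 0.1738]
eef_rot: [-0.0, 0.68, 0.734, 0.0]
contact_force: [-0.1, 0.7, 0.7]
finger_gap: 0.0501
finger_force: 0.0
```

Run:
```python
from h import *
st();w=camera('wrist');save(w,'w6')
p=camera('scene');save(p,'s6');d=camera('side');save(d,'d6')
a=cv2.resize(p['pixels'][190:280,240:370],(400,277),interpolation=cv2.INTER_CUBIC)
c=cv2.resize(d['pixels'][120:270,210:390],(400,333),interpolation=cv2.INTER_CUBIC)[:317]
b=w['pixels']
L=np.vstack([a,c[:300]]);L=cv2.resize(L,(380,548));
cv2.imwrite('pics/c4.png',cv2.cvtColor(np.hstack([L,cv2.resize(b[:,70:490],(420,420)) if 0 else np.vstack([b[:,70:490],np.zeros((128,420,3),np.uint8)])]),cv2.COLOR_RGB2BGR))
```

```text
t 15.65 pos [ 0.5667 -0.0925  0.1738] yhead 4.4 z [ 0.  0. -1.] F [-0.1  0.7  0.7] gap 0.0501 ff 0.0 q [-0.27  0.43  0.48  1.87 -0.25  0.9   0.4 ]
```

View pics/c4.png

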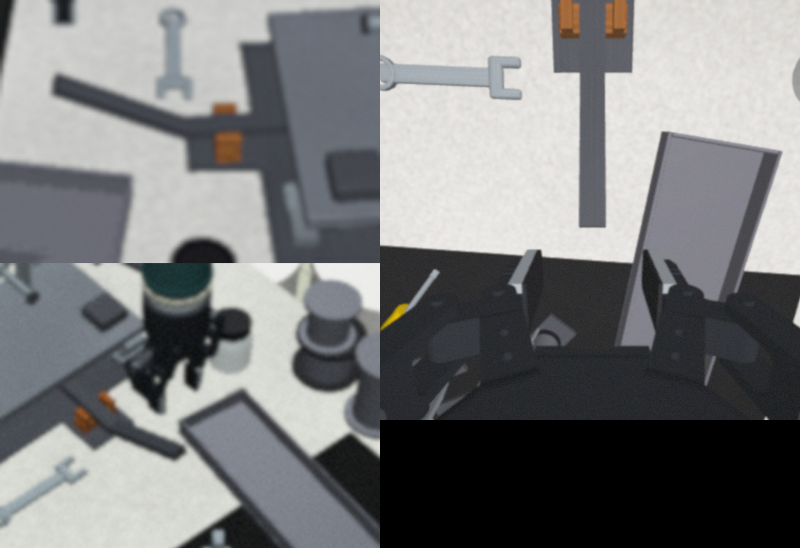

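Run:
```python
from h import *
from scipy.optimize import least_squares as LS
w=camera('wrist');S=camera('scene');D=camera('side')
r=LS(lambda X:np.r_[proj(S,X)-(258.8,218.4),proj(D,X)-(296.2,209.5),proj(w,X)-(282,226)],[.57,-.09,.08]);print(r.x,r.fun)
print(onz(w,(282,226),.09),onz(w,(282,226),.075))
```

```text
[ 0.56761708 -0.1028488   0.08224269] [-0.5207699  -0.26903247 -1.97502301  0.57056452  0.57794156  0.17273072]
[ 0.56692796 -0.1001694   0.09      ] [ 0.56733091 -0.10513349  0.075     ]
```

{"method": "carry_out", "body": {"series": [[[0,0,0.02,0,0,0],[0,0,0.03,0,0,0],[0,0,0.03,0,0,0],[0,0,0.02,0,0,0],[0,0,0.014,0,0,0],[0,0,0,0,0,0],[0,0,0,0,0,0],[0,0,0,0,0,0],[0,0,0,0,0,0],[0,0,0,0,0,0]]]}}

```text
t: 17.2
ee_pos: [0.5669, -0.0929, 0.0601]
eef_rot: [0.0, 0.68, 0.733, 0.0]
contact_force: [-0.6, 0.4, 0.2]
finger_gap: 0.0501
finger_force: 0.0
```

{"method": "carry_out", "body": {"series": [[[0,0,0,0,0,0],[0,0,0,0,0,0],[0,0,0,0,0,0],[0,0,0,0,0,0],[0,0,0,0,0,0],[0,0,0,0,0,0],[0,0,0,0,0,0],[0,0,0,0,0,0],[0,0,0,0,0,0],[0,0,0,0,0,0]]], "grip": 0.0, "grip_force": 60}}

```text
t: 18.45
ee_pos: [0.5668, -0.093, 0.0598]
eef_rot: [0.0, 0.68, 0.733, 0.0]
contact_force: [-0.4, 0.5, 2.9]
finger_gap: 0.0209
finger_force: 58.9
```

{"method": "carry_out", "body": {"series": [[[-0.0007,0,0.003,0,1.1,0],[-0.0007,0,0.003,0,1.1,0],[-0.0007,0,0.003,0,1.1,0],[-0.0007,0,0.003,0,1.1,0],[-0.0007,0,0.003,0,1.1,0],[-0.0007,0,0.003,0,1.1,0],[0,0,0,0,0,0],[0,0,0,0,0,0],[0,0,0,0,0,0],[0,0,0,0,0,0]]]}}

```text
t: 19.7
ee_pos: [0.5677, -0.0963, 0.0429]
eef_rot: [-0.042, 0.678, 0.733, 0.04]
contact_force: [-1.1, 0.7, 11.6]
finger_gap: 0.0208
finger_force: 60.1
```

Run:
```python
from h import *
st();p=camera('scene');save(p,'s7');print(nets.recognise(p,'prop'))
a=cv2.resize(p['pixels'][160:290,240:440],(800,520),interpolation=cv2.INTER_CUBIC)
cv2.imwrite('pics/c5.png',cv2.cvtColor(a,cv2.COLOR_RGB2BGR))
```

```text
t 19.7 pos [ 0.5677 -0.0963  0.0429] yhead 4.4 z [-0.007  0.115 -0.993] F [-1.1  0.7 11.6] gap 0.0208 ff 60.1 q [-0.07  0.63  0.31  1.9  -0.45  0.72  0.62]
[{'extent': [338.4, 256.5, 350.4, 271.2], 'score': 0.53}]
```

{"method": "carry_out", "body": {"series": [[[-0.0007,0,0.003,0,1.1,0],[-0.0007,0,0.003,0,1.1,0],[-0.0007,0,0.003,0,1.1,0],[-0.0007,0,0.003,0,1.1,0],[-0.0007,0,0.003,0,1.1,0],[0,0,0,0,0,0],[0,0,0,0,0,0],[0,0,0,0,0,0],[0,0,0,0,0,0],[0,0,0,0,0,0]]]}}

```text
t: 21.05
ee_pos: [0.5679, -0.098, 0.0277]
eef_rot: [-0.077, 0.676, 0.73, 0.072]
contact_force: [-1.4, -0.9, 11.1]
finger_gap: 0.021
finger_force: 60.1
```

Run:
```python
from h import *
st();q=camera('scene');save(q,'s8');print(nets.recognise(q,'prop'),nets.recognise(q,'bed')[0])
p=cv2.cvtColor(cv2.imread('pics/s7.png'),cv2.COLOR_BGR2RGB)
f=lambda p:cv2.resize(p[150:285,310:435],(390,421),interpolation=cv2.INTER_CUBIC)
cv2.imwrite('pics/c5.png',cv2.cvtColor(np.hstack([f(p),f(q['pixels'])]),cv2.COLOR_RGB2BGR))
```

```text
t 21.05 pos [ 0.5679 -0.098   0.0277] yhead 4.4 z [-0.014  0.209 -0.978] F [-1.4 -0.9 11.1] gap 0.021 ff 60.1 q [ 0.04  0.67  0.24  1.87 -0.53  0.75  0.72]
[{'extent': [264.5, 227.1, 332.4, 240.7], 'score': 0.51}, {'extent': [333.7, 162.4, 424.2, 265.1], 'score': 0.32}] {'extent': [330.8, 163.9, 423.8, 267.0], 'score': 0.79}
```

View pics/c5.png

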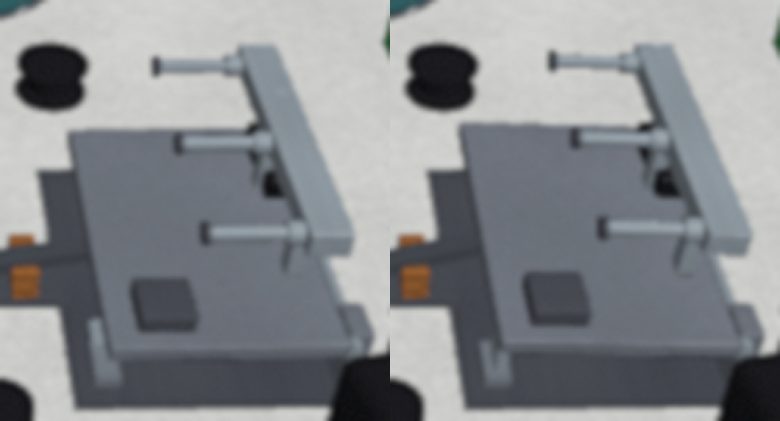

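{"method": "carry_out", "body": {"series": [[[-0.0006,0,0.003,0,1.1,0],[-0.0006,0,0.003,0,1.1,0],[-0.0006,0,0.003,0,1.1,0],[0,0,0,0,0,0],[0,0,0,0,0,0],[0,0,0,0,0,0],[0,0,0,0,0,0],[0,0,0,0,0,0],[0,0,0,0,0,0],[0,0,0,0,0,0]]]}}

```text
t: 22.45
ee_pos: [0.5693, -0.0974, 0.0218]
eef_rot: [-0.097, 0.673, 0.728, 0.093]
contact_force: [-6.1, -1.0, 33.3]
finger_gap: 0.0208
finger_force: 63.1
```

Run:
```python
from h import *
st();q=camera('scene');save(q,'s9');d=camera('side');save(d,'d9')
f=lambda p:cv2.resize(p[150:285,310:435],(390,421),interpolation=cv2.INTER_CUBIC)
g=cv2.resize(d['pixels'][80:220,150:290],(400,421),interpolation=cv2.INTER_CUBIC)
cv2.imwrite('pics/c6.png',cv2.cvtColor(np.hstack([f(q['pixels']),g]),cv2.COLOR_RGB2BGR))
```

```text
t 22.45 pos [ 0.5693 -0.0974  0.0218] yhead 4.5 z [-0.016  0.267 -0.964] F [-6.1 -1.  33.3] gap 0.0208 ff 63.1 q [ 0.09  0.69  0.21  1.85 -0.57  0.78  0.78]
```

View pics/c6.png

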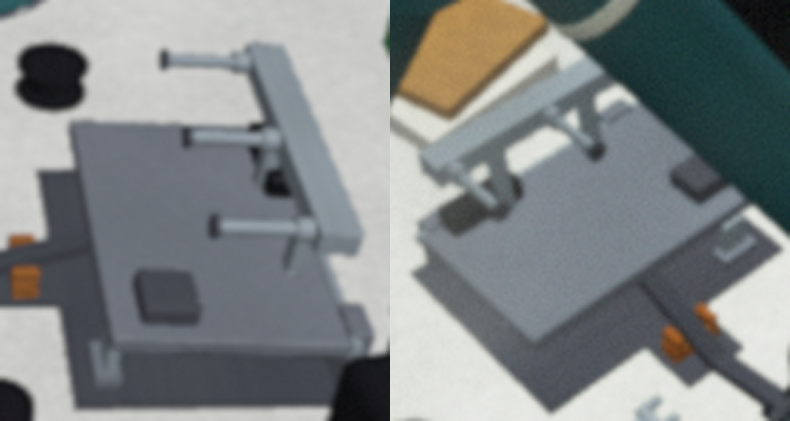

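{"method": "carry_out", "body": {"series": [[[0.0006,0,-0.003,0,-1.1,0],[0.0006,0,-0.003,0,-1.1,0],[0.0006,0,-0.003,0,-1.1,0],[0.0006,0,-0.003,0,-1.1,0],[0.0006,0,-0.003,0,-1.1,0],[0.0006,0,-0.003,0,-1.1,0],[0.0006,0,-0.003,0,-1.1,0],[0,0,0,0,0,0],[0,0,0,0,0,0],[0,0,0,0,0,0]]]}}

```text
t: 23.8
ee_pos: [0.5679, -0.099, 0.0394]
eef_rot: [-0.048, 0.678, 0.732, 0.046]
contact_force: [-0.8, -2.4, 6.0]
finger_gap: 0.021
finger_force: 59.8
```

Run:
```python
from h import *
st();q=camera('scene');save(q,'s10')
a,b=cv2.imread('pics/s7.png'),cv2.imread('pics/s9.png');c=cv2.imread('pics/s10.png')
# compare bed region shifts
for n,i in (('7',a),('9',b)):
    print(n,cv2.phaseCorrelate(np.float32(cv2.cvtColor(i[215:260,330:380],6)),np.float32(cv2.cvtColor(c[215:260,330:380],6))))
```

```text
t 23.8 pos [ 0.5679 -0.099   0.0394] yhead 4.3 z [-0.008  0.132 -0.991] F [-0.8 -2.4  6. ] gap 0.021 ff 59.8 q [-0.04  0.64  0.3   1.89 -0.47  0.72  0.64]
7 ((0.4626112992321758, 0.2848100291906164), 0.7423858812120225)
9 ((-1.6663538448478334, 2.3936601292405832), 0.45576617516411677)
```

Run:
```python
from h import *
q=camera('scene')
u=np.array([-.0785,.9969,0]);O=np.array([.5566,.064,0])+.155*u;e=np.array([.9969,.0785,0])
def pt(x,y,z,th):  # bed frame point, hinge y=.106,z=.05
    y-=.106;z-=.05
    return O+x*e+(y*np.cos(th)-z*np.sin(th)+.106)*u+np.array([0,0,.05+y*np.sin(th)+z*np.cos(th)])
c0=pt(.085,-.06,.07,-.065);uv=proj(q,c0);print('pad at',uv)
ref=cv2.imread('pics/scene0.png');x,y=np.round(uv).astype(int)
for th in (-.065,-.04,-.02,0,.02,.05): print(th,np.round(proj(q,pt(.085,-.06,.07,th))-proj(q,c0),2))
t=ref[y-18:y+18,x-18:x+18]
for n in ('scene0','s7','s8','s9','s10'):
    i=cv2.imread(f'pics/{n}.png')[y-30:y+30,x-30:x+30]
    i=cv2.resize(i,None,fx=8,fy=8,interpolation=2);tt=cv2.resize(t,None,fx=8,fy=8,interpolation=2)
    r=cv2.minMaxLoc(cv2.matchTemplate(i,tt,5));print(n,round(r[1],3),np.array(r[3])/8-12)
```

```text
pad at [357.27116243 239.36427258]
-0.065 [0. 0.]
-0.04 [-0.46  1.13]
-0.02 [-0.8   2.03]
0 [-1.11  2.93]
0.02 [-1.4   3.82]
0.05 [-1.79  5.17]
scene0 1.0 [0. 0.]
s7 0.959 [ 0.75 -2.  ]
s8 0.908 [ 1.375 -4.125]
s9 0.907 [ 1.5   -4.625]
s10 0.918 [ 0.875 -2.5  ]
```

{"method": "carry_out", "body": {"series": [[[0.0006,0,-0.003,0,-1.1,0],[0.0006,0,-0.003,0,-1.1,0],[0.0006,0,-0.003,0,-1.1,0],[0.0006,0,-0.003,0,-1.1,0],[0.0006,0,-0.002,0,-1,0],[0,0,0,0,0,0],[0,0,0,0,0,0],[0,0,0,0,0,0],[0,0,0,0,0,0],[0,0,0,0,0,0]]]}}

```text
t: 25.15
ee_pos: [0.5668, -0.0954, 0.0526]
eef_rot: [-0.015, 0.68, 0.733, 0.014]
contact_force: [1.5, -1.8, 1.7]
finger_gap: 0.0209
finger_force: 59.2
```

```bash
cat > bed.py <<'E'
from h import *
st();q=camera('scene');cv2.imwrite('pics/sx.png',cv2.cvtColor(q['pixels'],cv2.COLOR_RGB2BGR))
ref=cv2.imread('pics/scene0.png');x,y=357,239
t=ref[y-18:y+18,x-18:x+18]
i=cv2.imread('pics/sx.png')[y-30:y+30,x-30:x+30]
i=cv2.resize(i,None,fx=8,fy=8,interpolation=2);tt=cv2.resize(t,None,fx=8,fy=8,interpolation=2)
r=cv2.minMaxLoc(cv2.matchTemplate(i,tt,5));print('bed shift (sunk 0, level -2.9)',round(r[1],3),np.array(r[3])/8-12)
E
python3 bed.py
```

```text
t 25.15 pos [ 0.5668 -0.0954  0.0526] yhead 4.4 z [-0.003  0.041 -0.999] F [ 1.5 -1.8  1.7] gap 0.0209 ff 59.2 q [-0.15  0.61  0.37  1.92 -0.39  0.7   0.54]
bed shift (sunk 0, level -2.9) 0.918 [ 0.875 -2.5  ]
```

{"method": "carry_out", "body": {"series": [[[-0.0006,0,0.003,0,1.1,0],[-0.0006,0,0.003,0,1.1,0],[-0.0006,0,0.003,0,1.1,0],[-0.0006,0,0.003,0,1.1,0],[-0.0006,0,0.002,0,1,0],[0,0,0,0,0,0],[0,0,0,0,0,0],[0,0,0,0,0,0],[0,0,0,0,0,0],[0,0,0,0,0,0]]]}}

```text
t: 26.45
ee_pos: [0.5674, -0.0971, 0.0396]
eef_rot: [-0.05, 0.678, 0.732, 0.047]
contact_force: [-1.0, 1.8, 11.3]
finger_gap: 0.0207
finger_force: 60.4
```

{"method": "carry_out", "body": {"series": [[[0,0,0,0,0,0],[0,0,0,0,0,0],[0,0,0,0,0,0],[0,0,0,0,0,0],[0,0,0,0,0,0],[0,0,-0.03,0,0,0],[0,0,-0.04,0,0,0],[0,0,-0.04,0,0,0],[0,0,-0.01,0,0,0],[0,0,0,0,0,0]]], "grip": 0.05}}

```text
t: 27.7
ee_pos: [0.5683, -0.1137, 0.1576]
eef_rot: [-0.049, 0.678, 0.732, 0.046]
contact_force: [-0.2, 0.0, -0.8]
finger_gap: 0.05
finger_force: 0.0
```

```bash
python3 bed.py
python3 - <<'E'
from h import *
w=camera('wrist');save(w,'w11');S=camera('scene');d=camera('side')
a=cv2.resize(S['pixels'][190:280,240:370],(390,270),interpolation=2);c=cv2.resize(d['pixels'][120:240,210:383],(390,270),interpolation=2)
cv2.imwrite('pics/c7.png',cv2.cvtColor(np.hstack([np.vstack([a,c]),cv2.resize(w['pixels'][:,75:485],(400,410))[:, :] if 0 else np.vstack([w['pixels'][:,75:485],np.zeros((120,410,3),np.uint8)])]),cv2.COLOR_RGB2BGR))
E
```

```text
t 27.7 pos [ 0.5683 -0.1137  0.1576] yhead 4.4 z [-0.009  0.134 -0.991] F [-0.2  0.  -0.8] gap 0.05 ff 0.0 q [-0.08  0.47  0.37  1.83 -0.37  0.94  0.57]
bed shift (sunk 0, level -2.9) 0.918 [ 0.875 -2.5  ]
```

View pics/c7.png

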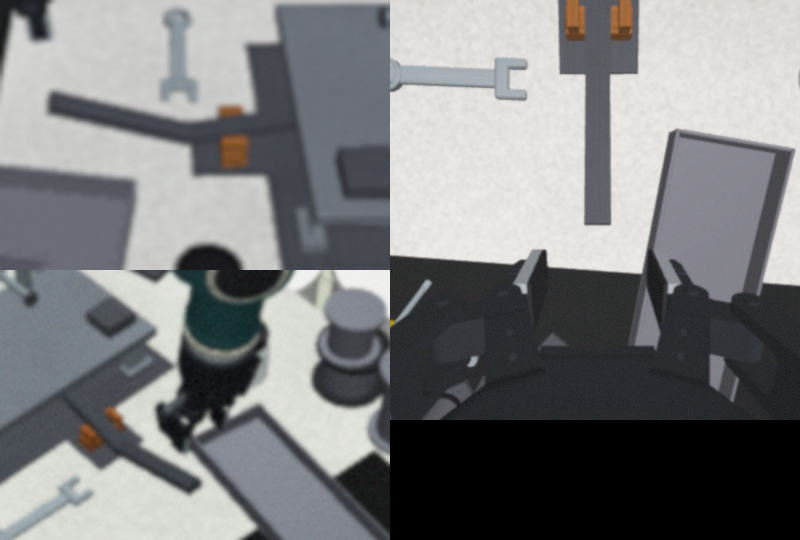

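Run:
```python
from h import *
T=tgt([.5578,.036,.0186],4.4,11.5);H=T.copy();H[:3,3]-=.12*T[:3,2];print(H[:3,3]);plan(H,8)
```

```text
[0.55963544 0.01214636 0.13619096]
8 [0.0151, 0.0002, 0.005] [-0.02, 0.47, -0.01]
```

{"method": "carry_out", "body": {"series": [[[0.0151,0.0002,0.005,0,0.47,0],[0.0151,0.0002,0.005,0,0.47,0],[0.0151,0.0002,0.005,0,0.47,0],[0.0151,0.0002,0.005,0,0.47,0],[0.0151,0.0002,0.005,0,0.47,0],[0.0151,0.0002,0.005,0,0.47,0],[0.0151,0.0002,0.005,0,0.47,0],[0.0151,0.0002,0.005,0,0.47,0],[0,0,0,0,0,0],[0,0,0,0,0,0]]]}}

```text
t: 29.15
ee_pos: [0.5604, 0.0111, 0.1377]
eef_rot: [-0.073, 0.677, 0.73, 0.068]
contact_force: [-0.2, 0.9, -0.0]
finger_gap: 0.0498
finger_force: 0.0
```

Run:
```python
from h import *
st();plan(tgt([.5578,.036,.0195],4.4,11.5),8)
```

```text
t 29.15 pos [0.5604 0.0111 0.1377] yhead 4.3 z [-0.015  0.198 -0.98 ] F [-0.2  0.9 -0. ] gap 0.0498 ff 0.0 q [-0.21  0.46  0.3   1.91 -0.44  0.87  0.44]
8 [0.0001, -0.0001, 0.0151] [0.0, 0.01, -0.01]
```

{"method": "carry_out", "body": {"series": [[[0,0,0.015,0,0,0],[0,0,0.02,0,0,0],[0,0,0.02,0,0,0],[0,0,0.02,0,0,0],[0,0,0.02,0,0,0],[0,0,0.015,0,0,0],[0,0,0.01,0,0,0],[0,0,0,0,0,0],[0,0,0,0,0,0],[0,0,0,0,0,0]]]}}

```text
t: 30.4
ee_pos: [0.5591, 0.0352, 0.0207]
eef_rot: [-0.073, 0.676, 0.73, 0.068]
contact_force: [-0.4, 0.6, 0.4]
finger_gap: 0.0498
finger_force: 0.0
```

{"method": "carry_out", "body": {"series": [[[0,0,0,0,0,0],[0,0,0,0,0,0],[0,0,0,0,0,0],[0,0,0,0,0,0],[0,0,0,0,0,0],[0,0,0,0,0,0],[0,0,0,0,0,0],[0,0,0,0,0,0],[0,0,0,0,0,0],[0,0,0,0,0,0]]], "grip": 0.0, "grip_force": 80}}

```text
t: 31.65
ee_pos: [0.5587, 0.0352, 0.0205]
eef_rot: [-0.073, 0.676, 0.73, 0.068]
contact_force: [-1.3, -1.3, 6.8]
finger_gap: 0.0196
finger_force: 78.4
```

{"method": "carry_out", "body": {"series": [[[0,0,-0.0014,0,-2.9,0],[0,0,-0.0014,0,-2.9,0],[0,0,-0.0014,0,-2.9,0],[0,0,-0.0014,0,-2.8,0],[0,0,-0.001,0,0,0],[0,0,0,0,0,0],[0,0,0,0,0,0],[0,0,0,0,0,0],[0,0,0,0,0,0],[0,0,0,0,0,0]]]}}

```text
t: 32.9
ee_pos: [0.5586, 0.0345, 0.0266]
eef_rot: [0.0, 0.68, 0.733, -0.0]
contact_force: [0.2, 0.5, -4.8]
finger_gap: 0.0191
finger_force: 78.5
```

{"method": "carry_out", "body": {"series": [[[-0.01,0,0,0,0,0],[-0.012,0,0,0,0,0],[-0.012,0,0,0,0,0],[-0.012,0,0,0,0,0],[-0.014,0,0,0,0,0],[0,0,-0.03,0,0,0],[0,0,-0.04,0,0,0],[0,0,-0.04,0,0,0],[0,0,-0.02,0,0,0],[0,0,0,0,0,0]]]}}

```text
t: 34.15
ee_pos: [0.5642, -0.0257, 0.1581]
eef_rot: [0.001, 0.68, 0.733, 0.001]
contact_force: [-0.9, -0.3, -5.5]
finger_gap: 0.0192
finger_force: 79.5
```

Run:
```python
from h import *
st();plan(tgt([.674,-.172,.13],-5.4),9)
```

```text
t 34.15 pos [ 0.5642 -0.0257  0.1581] yhead 4.3 z [ 0.004 -0.    -1.   ] F [-0.9 -0.3 -5.5] gap 0.0192 ff 79.5 q [-0.4   0.44  0.49  1.91 -0.27  0.86  0.3 ]
9 [-0.0163, 0.0122, 0.0032] [0.02, 0.0, 1.08]
```

{"method": "carry_out", "body": {"series": [[[-0.0163,0.0122,0.0032,0,0,1.08],[-0.0163,0.0122,0.0032,0,0,1.08],[-0.0163,0.0122,0.0032,0,0,1.08],[-0.0163,0.0122,0.0032,0,0,1.08],[-0.0163,0.0122,0.0032,0,0,1.08],[-0.0163,0.0122,0.0032,0,0,1.08],[-0.0163,0.0122,0.0032,0,0,1.08],[-0.0163,0.0122,0.0032,0,0,1.08],[-0.0163,0.0122,0.0032,0,0,1.08],[0,0,0,0,0,0]]]}}

```text
t: 35.4
ee_pos: [0.673, -0.1741, 0.1274]
eef_rot: [0.001, 0.74, 0.672, -0.001]
contact_force: [-0.7, -0.7, -3.7]
finger_gap: 0.019
finger_force: 79.5
```

{"method": "carry_out", "body": {"series": [[[0,0,0.015,0,0,0],[0,0,0.02,0,0,0],[0,0,0.02,0,0,0],[0,0,0.02,0,0,0],[0,0,0.015,0,0,0],[0,0,0.01,0,0,0],[0,0,0.01,0,0,0],[0,0,0.006,0,0,0],[0,0,0,0,0,0],[0,0,0,0,0,0]]]}}

```text
t: 36.65
ee_pos: [0.6733, -0.1718, 0.0124]
eef_rot: [0.001, 0.739, 0.673, 0.0]
contact_force: [0.3, -0.5, -4.7]
finger_gap: 0.0192
finger_force: 79.5
```

{"method": "carry_out", "body": {"series": [[[0,0,0,0,0,0],[0,0,0,0,0,0],[0,0,0,0,0,0],[0,0,0,0,0,0],[0,0,-0.02,0,0,0],[0,0,-0.04,0,0,0],[0,0,-0.05,0,0,0],[0,0,-0.05,0,0,0],[0,0,-0.04,0,0,0],[0,0,0,0,0,0]]], "grip": 0.045}}

```text
t: 37.9
ee_pos: [0.675, -0.1726, 0.2178]
eef_rot: [0.004, 0.74, 0.673, 0.003]
contact_force: [0.1, 1.0, -0.7]
finger_gap: 0.0449
finger_force: 0.0
```

```bash
python3 bed.py
python3 - <<'E'
from h import *
S=camera('scene');save(S,'s12');d=camera('side');save(d,'d12')
for p in (S,d): print([(np.round(r['extent']).astype(int).tolist(),round(r['score'],2)) for r in nets.recognise(p,'hanger1')])
a=cv2.resize(S['pixels'][130:310,80:330],(400,288),interpolation=2);c=cv2.resize(d['pixels'][170:370,270:470],(400,400),interpolation=2)
cv2.imwrite('pics/c8.png',cv2.cvtColor(np.hstack([np.vstack([a,np.zeros((112,400,3),np.uint8)]),c]),cv2.COLOR_RGB2BGR))
E
```

```text
t 37.9 pos [ 0.675  -0.1726  0.2178] yhead -5.4 z [ 0.009 -0.002 -1.   ] F [ 0.1  1.  -0.7] gap 0.0449 ff 0.0 q [-0.16  0.59  0.55  1.52 -0.33  1.11  0.36]
bed shift (sunk 0, level -2.9) 0.918 [ 0.875 -2.5  ]
[([188, 184, 233, 234], 0.89), ([157, 168, 200, 219], 0.86), ([330, 165, 426, 265], 0.59), ([94, 233, 145, 292], 0.57)]
[([288, 249, 334, 289], 0.88), ([298, 296, 349, 345], 0.87), ([407, 251, 457, 303], 0.8), ([157, 93, 290, 218], 0.73)]
```

View pics/c8.png

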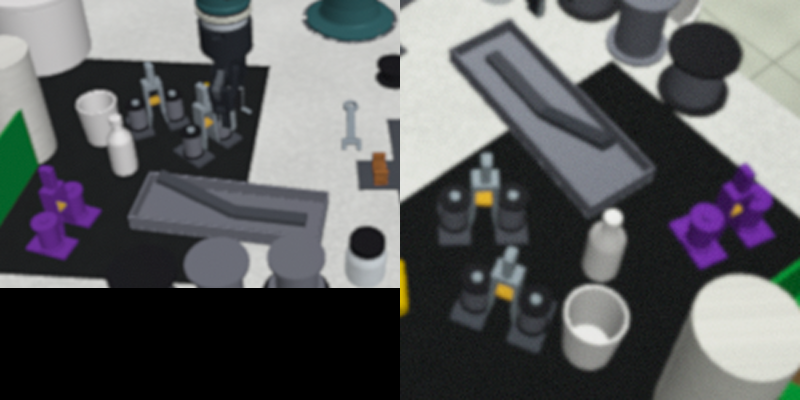

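Run:
```python
from h import *
from scipy.optimize import least_squares as LS
S=camera('scene');D=camera('side')
def tri(a,b):
    r=LS(lambda X:np.r_[proj(S,X)-a,proj(D,X)-b],[.6,0,.05]);return np.round(r.x,3),round(np.abs(r.fun).max(),1)
print(tri((200,211),(326.5,267.5)),tri((219,199.5),(297.5,267.5)))
print(tri((164.4,194.4),(338.5,319)),tri((187.5,187.5),(308.5,308.5)),tri((173.8,170.5),(325.5,295)))
plan(tgt([.498,-.262,.25],37),10)
```

```text
(array([ 0.525, -0.28 ,  0.061]), np.float64(0.8)) (array([ 0.468, -0.234,  0.061]), np.float64(1.2))
(array([ 0.454, -0.402,  0.062]), np.float64(0.5)) (array([ 0.417, -0.34 ,  0.063]), np.float64(0.6)) (array([ 0.439, -0.367,  0.141]), np.float64(0.8))
10 [-0.0048, -0.0195, -0.0039] [-0.01, -0.0, -4.24]
```

Run:
```python
from h import *
plan(tgt([.497,-.258,.22],-39),9)
```

```text
9 [-0.016, -0.0151, -0.001] [-0.01, 0.01, 3.74]
```

{"method": "carry_out", "body": {"series": [[[-0.016,-0.0151,-0.001,0,0,3.74],[-0.016,-0.0151,-0.001,0,0,3.74],[-0.016,-0.0151,-0.001,0,0,3.74],[-0.016,-0.0151,-0.001,0,0,3.74],[-0.016,-0.0151,-0.001,0,0,3.74],[-0.016,-0.0151,-0.001,0,0,3.74],[-0.016,-0.0151,-0.001,0,0,3.74],[-0.016,-0.0151,-0.001,0,0,3.74],[-0.016,-0.0151,-0.001,0,0,3.74],[0,0,0,0,0,0]]]}}

```text
t: 39.5
ee_pos: [0.4958, -0.2592, 0.2214]
eef_rot: [0.0, 0.904, 0.428, 0.0]
contact_force: [0.0, -0.9, -0.6]
finger_gap: 0.0452
finger_force: 0.0
```

Run:
```python
from h import *
st();p=camera('wrist');save(p,'w13')
```

```text
t 39.5 pos [ 0.4958 -0.2592  0.2214] yhead -39.3 z [ 0.001  0.    -1.   ] F [ 0.  -0.9 -0.6] gap 0.0452 ff 0.0 q [-0.18  0.39  0.76  1.88 -0.31  1.    0.03]
```

View pics/w13.png

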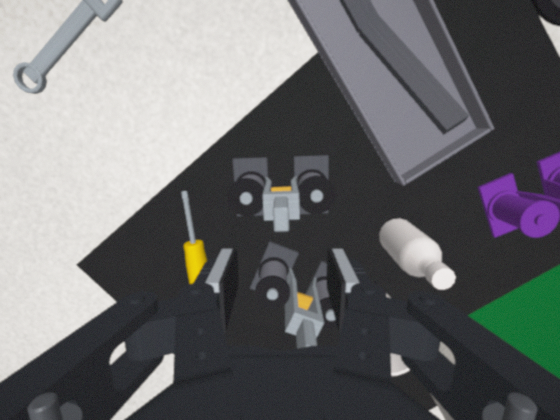

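Hanger A is square to the gripper: tab top face near (281,224), spool tops at (249,198) and (317,197).

Run:
```python
from h import *
p=camera('wrist');T=pose()
for n,uv,z in (('tabtop',(281.5,224),.142),('tabtop_lo',(281.5,230.5),.142),('sp1',(249,198),.063),('sp2',(317,197),.063)):
    X=onz(p,uv,z);print(n,np.round(X,4),'tool',np.round(np.linalg.inv(T)@np.r_[X,1],4)[:3])
```

```text
tabtop [ 0.4939 -0.2615  0.142 ] tool [-0.0054 -0.0012  0.0793]
tabtop_lo [ 0.4906 -0.2656  0.142 ] tool [-0.0107 -0.0013  0.0793]
sp1 [ 0.4697 -0.2387  0.063 ] tool [-0.0031 -0.0345  0.1582]
sp2 [ 0.5241 -0.2817  0.063 ] tool [-0.0022  0.0349  0.1583]
```

{"method": "carry_out", "body": {"series": [[[-0.002,-0.0005,0.015,0,0,0],[0,0,0.02,0,0,0],[0,0,0.02,0,0,0],[0,0,0.02,0,0,0],[0,0,0.02,0,0,0],[0,0,0.01,0,0,0],[0,0,0.009,0,0,0],[0,0,0,0,0,0],[0,0,0,0,0,0],[0,0,0,0,0,0]]]}}

```text
t: 40.85
ee_pos: [0.4966, -0.2595, 0.1075]
eef_rot: [0.001, 0.903, 0.43, 0.0]
contact_force: [0.8, 0.6, -0.3]
finger_gap: 0.0448
finger_force: 0.0
```

{"method": "carry_out", "body": {"series": [[[0,0,0,0,0,0],[0,0,0,0,0,0],[0,0,0,0,0,0],[0,0,0,0,0,0],[0,0,0,0,0,0],[0,0,0,0,0,0],[0,0,0,0,0,0],[0,0,0,0,0,0],[0,0,0,0,0,0],[0,0,0,0,0,0]]], "grip": 0.0, "grip_force": 90}}

```text
t: 42.1
ee_pos: [0.4962, -0.2592, 0.107]
eef_rot: [0.0, 0.903, 0.43, -0.0]
contact_force: [-2.4, 3.3, 5.1]
finger_gap: 0.0107
finger_force: 89.2
```

{"method": "carry_out", "body": {"series": [[[0,0,-0.02,0,0,0],[0,0,-0.03,0,0,0],[0,0,-0.03,0,0,0],[0,0,-0.04,0,0,0],[0,0,-0.04,0,0,0],[0,0,-0.03,0,0,0],[0,0,0,0,0,0],[0,0,0,0,0,0],[0,0,0,0,0,0],[0,0,0,0,0,0]]]}}

```text
t: 43.35
ee_pos: [0.4958, -0.2591, 0.2959]
eef_rot: [-0.0, 0.903, 0.43, -0.001]
contact_force: [0.8, -0.2, -3.1]
finger_gap: 0.0105
finger_force: 88.2
```

Run:
```python
from h import *
S=camera('scene');D=camera('side');save(S,'s14');save(D,'d14')
a=cv2.resize(S['pixels'][150:250,340:440],(400,400),interpolation=2);c=cv2.resize(D['pixels'][80:180,160:260],(400,400),interpolation=2)
cv2.imwrite('pics/c9.png',cv2.cvtColor(np.hstack([a,c]),cv2.COLOR_RGB2BGR))
```

```text
(no output)
```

View pics/c9.png

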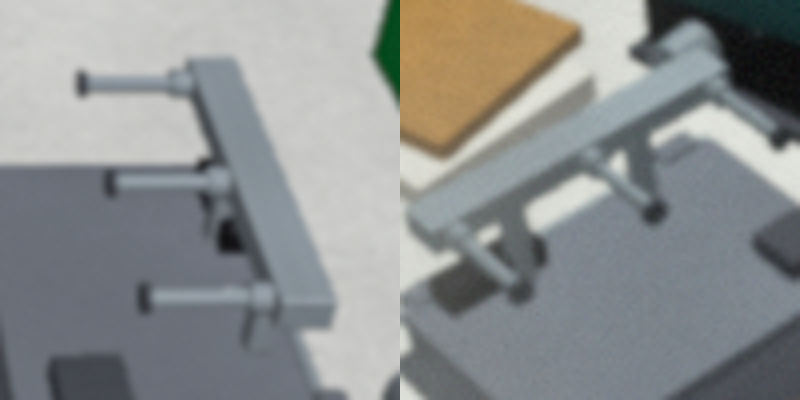

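The bed is level. All three pins are clear in both views: collars at left in the scene crop, lower right in the side crop.

Run:
```python
from h import *
from scipy.optimize import least_squares as LS
S=camera('scene');D=camera('side')
def tri(a,b):
    r=LS(lambda X:np.r_[proj(S,X)-a,proj(D,X)-b],[.6,0,.05]);return r.x,round(np.abs(r.fun).max(),1)
P=[((360.5,170.75),(190.25,152.75),(385,170.5),(175,138)),((367.75,195.75),(223.5,133),(394.25,195.75),(208.75,121.25)),((376.25,224.5),(255.5,114.75),(405.75,224.25),(239.5,103))]
for a,b,c,d in P:
    A,e1=tri(a,b);B,e2=tri(c,d);print(np.round(A,4),e1,np.round(B,4),e2,'mid',np.round((A+B)/2,4),np.round(np.linalg.norm(A-B),4))
T1=tgt([.664,.235,.296],4.4);plan(T1,18)
```

```text
[0.4306 0.1824 0.1615] 0.3 [0.4266 0.2543 0.1646] 0.2 mid [0.4286 0.2184 0.1631] 0.0721
[0.5467 0.192  0.1609] 0.1 [0.5418 0.263  0.1602] 0.4 mid [0.5443 0.2275 0.1606] 0.0711
[0.6644 0.2003 0.1616] 0.5 [0.6586 0.2739 0.1619] 0.4 mid [0.6615 0.2371 0.1618] 0.0738
18 [0.0297, 0.0001, 0.0] [-0.0, 0.0, -2.41]
```

Run:
```python
from h import *
plan(tgt([.6615,.237,.300],4.6),18)
```

```text
18 [0.0298, 0.0, -0.0002] [-0.0, 0.0, -2.42]
```

{"method": "carry_out", "body": {"series": [[[0.0298,0,-0.0005,0,0,-2.42],[0.0298,0,-0.0005,0,0,-2.42],[0.0298,0,-0.0005,0,0,-2.42],[0.0298,0,-0.0005,0,0,-2.42],[0.0298,0,-0.0005,0,0,-2.42],[0.0298,0,-0.0005,0,0,-2.42],[0.0298,0,-0.0005,0,0,-2.42],[0.0298,0,-0.0005,0,0,-2.42],[0.0298,0,-0.0005,0,0,-2.42],[0.0298,0,-0.0005,0,0,-2.42]]]}}

```text
t: 44.8
ee_pos: [0.6363, 0.0035, 0.3018]
eef_rot: [0.0, 0.792, 0.611, -0.0]
contact_force: [-0.8, -1.0, -2.6]
finger_gap: 0.0108
finger_force: 88.0
```

{"method": "carry_out", "body": {"series": [[[0.0298,0,0,0,0,-2.42],[0.0298,0,0,0,0,-2.42],[0.0298,0,0,0,0,-2.42],[0.0298,0,0,0,0,-2.42],[0.0298,0,0,0,0,-2.42],[0.0298,0,0,0,0,-2.42],[0.0298,0,0,0,0,-2.42],[0.0298,0,0,0,0,-2.42],[0,0,0,0,0,0],[0,0,0,0,0,0]]]}}

```text
t: 46.05
ee_pos: [0.6621, 0.2371, 0.3015]
eef_rot: [0.001, 0.679, 0.734, -0.001]
contact_force: [-0.5, -0.8, -3.1]
finger_gap: 0.0112
finger_force: 88.2
```

Run:
```python
from h import *
st();plan(tgt([.6615,.235,.255],4.6),5)
```

```text
t 46.05 pos [0.6621 0.2371 0.3015] yhead 4.5 z [ 0.    -0.002 -1.   ] F [-0.5 -0.8 -3.1] gap 0.0112 ff 88.2 q [-0.7   0.53  0.48  1.4  -0.24  1.27 -0.13]
5 [-0.0004, -0.0002, 0.0093] [-0.0, 0.02, -0.01]
```

{"method": "carry_out", "body": {"series": [[[0,0,0.01,0,0,0],[0,0,0.015,0,0,0],[0,0,0.015,0,0,0],[0,0,0.015,0,0,0],[0,0,0.012,0,0,0],[0,0,0,0,0,0],[0,0,0,0,0,0],[0,0,0,0,0,0],[0,0,0,0,0,0],[0,0,0,0,0,0]]]}}

```text
t: 47.3
ee_pos: [0.6621, 0.2374, 0.2349]
eef_rot: [0.0, 0.679, 0.734, -0.0]
contact_force: [-0.3, 0.8, -2.6]
finger_gap: 0.0111
finger_force: 88.0
```

{"method": "carry_out", "body": {"series": [[[0,0,0.006,0,0,0],[0,0,0.006,0,0,0],[0,0,0.006,0,0,0],[0,0,0.006,0,0,0],[0,0,0.006,0,0,0],[0,0,0,0,0,0],[0,0,0,0,0,0],[0,0,0,0,0,0],[0,0,0,0,0,0],[0,0,0,0,0,0]]]}}

```text
t: 48.55
ee_pos: [0.6633, 0.2375, 0.2054]
eef_rot: [0.001, 0.679, 0.734, 0.001]
contact_force: [6.1, 0.1, 2.4]
finger_gap: 0.0112
finger_force: 88.9
```

{"method": "carry_out", "body": {"series": [[[0,0,0.005,0,0,0],[0,0,0.005,0,0,0],[0,0,0.005,0,0,0],[0,0,0.003,0,0,0],[0,0,0.002,0,0,0],[0,0,0.001,0,0,0],[0,0,0,0,0,0],[0,0,0,0,0,0],[0,0,0,0,0,0],[0,0,0,0,0,0]]]}}

```text
t: 49.8
ee_pos: [0.6594, 0.2369, 0.1846]
eef_rot: [-0.002, 0.679, 0.735, -0.003]
contact_force: [-6.6, -1.6, 11.0]
finger_gap: 0.0108
finger_force: 90.5
```

{"method": "carry_out", "body": {"series": [[[0,0,0.001,0,0,0],[0,0,0.001,0,0,0],[0,0,0.001,0,0,0],[0,0,0,0,0,0],[0,0,0,0,0,0],[0,0,0,0,0,0],[0,0,0,0,0,0],[0,0,0,0,0,0],[0,0,0,0,0,0],[0,0,0,0,0,0]]]}}

```text
t: 51.05
ee_pos: [0.6594, 0.237, 0.1844]
eef_rot: [-0.002, 0.678, 0.735, -0.002]
contact_force: [-12.6, -2.6, 24.7]
finger_gap: 0.0113
finger_force: 92.3
```

{"method": "carry_out", "body": {"series": [[[0,0,-0.003,0,0,0],[0,0,0,0,0,0],[0,0,0,0,0,0],[0,0,0,0,0,0],[0,0,-0.02,0,0,0],[0,0,-0.03,0,0,0],[0,0,-0.03,0,0,0],[0,0,-0.03,0,0,0],[0,0,0,0,0,0],[0,0,0,0,0,0]]], "grip": 0.04}}

```text
t: 52.3
ee_pos: [0.6618, 0.2373, 0.2937]
eef_rot: [0.0, 0.679, 0.734, -0.0]
contact_force: [-0.5, -0.6, -0.8]
finger_gap: 0.0402
finger_force: 0.0
```

```bash
python3 bed.py
python3 - <<'E'
from h import *
S=camera('scene');save(S,'s15');D=camera('side');save(D,'d15');w=camera('wrist');save(w,'w15')
for p in (S,D,w): print([(np.round(r['extent']).astype(int).tolist(),round(r['score'],2)) for r in nets.recognise(p,'hanger1')])
print('expected tab top px',proj(S,(.6615,.237,.22)),proj(D,(.6615,.237,.22)))
for n,p in (('S',S),('D',D),('w',w)):
    h=cv2.cvtColor(p['pixels'],cv2.COLOR_RGB2HSV);m=((h[...,0]>15)&(h[...,0]<28)&(h[...,1]>150)&(h[...,2]>120)).astype(np.uint8)
    k,l,s,c=cv2.connectedComponentsWithStats(m);print(n,[(s[i].tolist(),c[i].round(1).tolist()) for i in range(1,k) if s[i,4]>8])
E
```

```text
t 52.3 pos [0.6618 0.2373 0.2937] yhead 4.5 z [-0.    -0.001 -1.   ] F [-0.5 -0.6 -0.8] gap 0.0402 ff 0.0 q [-0.7   0.54  0.47  1.41 -0.25  1.25 -0.13]
bed shift (sunk 0, level -2.9) 0.797 [ 0.5   -2.625]
[([368, 205, 404, 267], 0.96), ([156, 167, 200, 217], 0.79), ([98, 235, 142, 294], 0.57), ([178, 235, 272, 268], 0.51), ([331, 164, 423, 264], 0.45)]
[([406, 251, 462, 305], 0.96), ([298, 294, 352, 346], 0.84), ([227, 94, 271, 138], 0.81)]
[([224, 156, 338, 235], 0.85), ([1, 102, 308, 265], 0.55)]
expected tab top px [394.72766027 206.56272128] [245.81635227  92.5359699 ]
S [([205, 182, 19, 13, 129], [213.8, 187.8]), ([174, 190, 5, 6, 22], [176.1, 192.3]), ([117, 257, 3, 3, 9], [118.0, 258.0])]
D [([145, 64, 5, 6, 10], [147.2, 65.9]), ([248, 114, 4, 4, 13], [249.2, 115.4]), ([437, 273, 4, 4, 11], [438.2, 274.5]), ([263, 300, 11, 27, 255], [267.6, 313.1]), ([318, 313, 8, 7, 43], [321.8, 315.7]), ([487, 331, 8, 10, 24], [490.1, 335.8]), ([530, 338, 24, 24, 125], [539.6, 348.7]), ([485, 341, 5, 8, 14], [486.4, 344.1]), ([522, 340, 10, 11, 30], [526.7, 345.0]), ([487, 346, 5, 5, 11], [489.2, 348.2]), ([521, 348, 6, 8, 20], [522.8, 351.8]), ([476, 350, 4, 5, 11], [477.2, 352.5]), ([481, 351, 6, 4, 12], [484.2, 353.0]), ([532, 353, 23, 16, 91], [545.1, 360.5]), ([524, 357, 7, 5, 15], [527.0, 358.9])]
w [([287, 189, 3, 4, 10], [288.2, 190.5])]
```

Run:
```python
from h import *
S=camera('scene')
for y in (.225,.237):
  print(proj(camera('side'),(.6615,y,.1325)))
plan(tgt([.437,-.369,.225],-59),20)
```

```text
[249.85585847 118.02281942]
[247.53002479 115.97946126]
20 [-0.0339, 0.0031, 0.0034] [0.0, 0.0, 3.18]
```

{"method": "carry_out", "body": {"series": [[[-0.0339,0.0031,0,0,0,3.18],[-0.0339,0.0031,0,0,0,3.18],[-0.0339,0.0031,0.003,0,0,3.18],[-0.0339,0.0031,0.004,0,0,3.18],[-0.0339,0.0031,0.004,0,0,3.18],[-0.0339,0.0031,0.004,0,0,3.18],[-0.0339,0.0031,0.004,0,0,3.18],[-0.0339,0.0031,0.004,0,0,3.18],[-0.0339,0.0031,0.004,0,0,3.18],[-0.0339,0.0031,0.004,0,0,3.18]]]}}

```text
t: 54.05
ee_pos: [0.6346, -0.0997, 0.2626]
eef_rot: [0.0, 0.855, 0.519, -0.0]
contact_force: [0.3, 0.1, -0.6]
finger_gap: 0.0399
finger_force: 0.0
```

{"method": "carry_out", "body": {"series": [[[-0.0339,0.0031,0.004,0,0,3.18],[-0.0339,0.0031,0.004,0,0,3.18],[-0.0339,0.0031,0.004,0,0,3.18],[-0.0339,0.0031,0.004,0,0,3.18],[-0.0339,0.0031,0.004,0,0,3.18],[-0.0339,0.0031,0.004,0,0,3.18],[-0.0339,0.0031,0.004,0,0,3.18],[-0.0339,0.0031,0.004,0,0,3.18],[-0.0339,0.0031,0,0,0,3.18],[-0.0339,0.0031,0,0,0,3.18]]]}}

```text
t: 55.3
ee_pos: [0.4344, -0.3698, 0.2311]
eef_rot: [0.0, 0.964, 0.265, 0.0]
contact_force: [-0.3, -0.1, 0.4]
finger_gap: 0.0396
finger_force: 0.0
```

Run:
```python
from h import *
st();p=camera('wrist');save(p,'w16');T=pose()
for r in nets.cut_out(p,'hanger1')[:2]:
    print(r['score'],np.round(r['extent']))
# spool-top studs: bright spots; compare with w13 appearance, template match
ref=cv2.imread('pics/w13.png');im=cv2.imread('pics/w16.png')
t=ref[150:236,225:340]
best=[]
for a in range(-20,21,2):
    M=cv2.getRotationMatrix2D((280,200),a,1);i=cv2.warpAffine(im,M,(560,420))
    q=cv2.minMaxLoc(cv2.matchTemplate(i[80:320,130:430],t,5));uv=np.array(q[3])+[130,80]+[281.5-225,226-150]
    best.append((round(q[1],3),a,(np.linalg.inv(np.vstack([M,[0,0,1]]))@np.r_[uv,1])[:2].round(1)))
best.sort(key=lambda b:-b[0]);print(best[:3])
X=onz(p,best[0][2],.142);print(X,np.linalg.inv(T)@np.r_[X,1])
```

```text
t 55.3 pos [ 0.4344 -0.3698  0.2311] yhead -59.3 z [ 0.    -0.001 -1.   ] F [-0.3 -0.1  0.4] gap 0.0396 ff 0.0 q [-0.01  0.42  0.86  1.84 -0.36  1.04 -0.05]
0.97 [433.   2. 536.  59.]
0.74 [227. 154. 334. 228.]
[(0.964, 4, array([280.8, 224.1])), (0.959, 2, array([281.7, 224.1])), (0.937, 6, array([280. , 224.1]))]
[ 0.42683689 -0.37273205  0.142     ] [-0.00195799 -0.00222002  0.08957272  1.        ]
```

Run:
```python
from h import *
st();p=camera('wrist');save(p,'w17');T=pose();st()
ref=cv2.imread('pics/w13.png');im=cv2.imread('pics/w17.png');t=ref[150:236,225:340]
best=[]
for a in range(-4,11):
    M=cv2.getRotationMatrix2D((280,200),a,1);i=cv2.warpAffine(im,M,(560,420))
    q=cv2.minMaxLoc(cv2.matchTemplate(i[80:320,130:430],t,5));uv=np.array(q[3])+[130,80]+[281.5-225,226-150]
    best.append((round(q[1],3),a,(np.linalg.inv(np.vstack([M,[0,0,1]]))@np.r_[uv,1])[:2].round(1)))
best.sort(key=lambda b:-b[0]);print(best[:3])
X=onz(p,best[0][2],.142);print(X,np.linalg.inv(T)@np.r_[X,1])
```

```text
t 55.4 pos [ 0.4316 -0.3721  0.2316] yhead -59.6 z [-0.    -0.002 -1.   ] F [ 0.1 -0.1  0.3] gap 0.0399 ff 0.0 q [-0.01  0.42  0.86  1.85 -0.36  1.04 -0.05]
t 55.45 pos [ 0.4338 -0.3704  0.2314] yhead -59.4 z [ 0.001 -0.001 -1.   ] F [ 0.7 -0.4 -0.1] gap 0.0398 ff 0.0 q [-0.01  0.42  0.86  1.84 -0.36  1.04 -0.05]
[(0.958, 3, array([280.5, 220.1])), (0.956, 4, array([280.1, 220.1])), (0.953, 2, array([281.8, 220.1]))]
[ 0.42660505 -0.37331794  0.142     ] [-0.00762379 -0.00126305  0.08944217  1.        ]
```

{"method": "carry_out", "body": {"series": [[[-0.0015,-0.001,0.015,0,0,1.4],[0,0,0.02,0,0,1.4],[0,0,0.02,0,0,0],[0,0,0.02,0,0,0],[0,0,0.02,0,0,0],[0,0,0.015,0,0,0],[0,0,0.01,0,0,0],[0,0,0.0035,0,0,0],[0,0,0,0,0,0],[0,0,0,0,0,0]]]}}

```text
t: 56.7
ee_pos: [0.4347, -0.3686, 0.1081]
eef_rot: [0.001, 0.97, 0.243, 0.0]
contact_force: [0.2, -0.1, 0.3]
finger_gap: 0.04
finger_force: 0.0
```

{"method": "carry_out", "body": {"series": [[[0,0,0,0,0,0],[0,0,0,0,0,0],[0,0,0,0,0,0],[0,0,0,0,0,0],[0,0,0,0,0,0],[0,0,0,0,0,0],[0,0,0,0,0,0],[0,0,0,0,0,0],[0,0,0,0,0,0],[0,0,0,0,0,0]]], "grip": 0.0, "grip_force": 90}}

```text
t: 57.95
ee_pos: [0.4345, -0.3686, 0.1077]
eef_rot: [0.001, 0.97, 0.243, 0.0]
contact_force: [1.6, -1.9, 3.2]
finger_gap: 0.0107
finger_force: 88.8
```

{"method": "carry_out", "body": {"series": [[[0,0,-0.02,0,0,0],[0,0,-0.03,0,0,0],[0,0,-0.03,0,0,0],[0,0,-0.04,0,0,0],[0,0,-0.04,0,0,0],[0,0,-0.035,0,0,0],[0,0,0,0,0,0],[0,0,0,0,0,0],[0,0,0,0,0,0],[0,0,0,0,0,0]]]}}

```text
t: 59.2
ee_pos: [0.4338, -0.3678, 0.3014]
eef_rot: [-0.0, 0.97, 0.243, -0.001]
contact_force: [0.0, 0.1, -3.0]
finger_gap: 0.0106
finger_force: 88.2
```

Run:
```python
from h import *
st();plan(tgt([.4286,.2184,.300],4.6),18)
```

```text
t 59.2 pos [ 0.4338 -0.3678  0.3014] yhead -61.9 z [-0.002  0.    -1.   ] F [ 0.   0.1 -3. ] gap 0.0106 ff 88.2 q [-0.08  0.34  0.92  1.77 -0.29  1.18 -0.15]
18 [0.0295, -0.0177, 0.0001] [-0.01, 0.0, -3.69]
```

{"method": "carry_out", "body": {"series": [[[0.0295,-0.0177,-0.0005,0,0,-3.69],[0.0295,-0.0177,-0.0005,0,0,-3.69],[0.0295,-0.0177,-0.0005,0,0,-3.69],[0.0295,-0.0177,-0.0005,0,0,-3.69],[0.0295,-0.0177,-0.0005,0,0,-3.69],[0.0295,-0.0177,-0.0005,0,0,-3.69],[0.0295,-0.0177,-0.0005,0,0,-3.69],[0.0295,-0.0177,-0.0005,0,0,-3.69],[0.0295,-0.0177,-0.0005,0,0,-3.69],[0.0295,-0.0177,-0.0005,0,0,-3.69]]]}}

```text
t: 60.45
ee_pos: [0.5176, -0.0396, 0.3068]
eef_rot: [0.0, 0.843, 0.538, -0.001]
contact_force: [0.5, -0.4, -3.7]
finger_gap: 0.0109
finger_force: 88.1
```

{"method": "carry_out", "body": {"series": [[[0.0295,-0.0177,0,0,0,-3.69],[0.0295,-0.0177,0,0,0,-3.69],[0.0295,-0.0177,0,0,0,-3.69],[0.0295,-0.0177,0,0,0,-3.69],[0.0295,-0.0177,0,0,0,-3.69],[0.0295,-0.0177,0,0,0,-3.69],[0.0295,-0.0177,0,0,0,-3.69],[0.0295,-0.0177,0,0,0,-3.69],[0,0,0,0,0,0],[0,0,0,0,0,0]]]}}

```text
t: 61.7
ee_pos: [0.4299, 0.2162, 0.3067]
eef_rot: [0.001, 0.679, 0.734, -0.001]
contact_force: [0.2, -0.2, -3.4]
finger_gap: 0.011
finger_force: 88.2
```

Run:
```python
from h import *
st();plan(tgt([.4290,.2184,.235],4.6),6)
```

```text
t 61.7 pos [0.4299 0.2162 0.3067] yhead 4.5 z [-0.    -0.002 -1.   ] F [ 0.2 -0.2 -3.4] gap 0.011 ff 88.2 q [-0.92  0.09  0.42  1.94 -0.04  1.12 -0.41]
6 [0.0004, -0.0001, 0.012] [-0.0, 0.02, -0.02]
```

{"method": "carry_out", "body": {"series": [[[0.002,-0.0005,0.012,0,0,0],[0,0,0.015,0,0,0],[0,0,0.015,0,0,0],[0,0,0.015,0,0,0],[0,0,0.015,0,0,0],[0,0,0,0,0,0],[0,0,0,0,0,0],[0,0,0,0,0,0],[0,0,0,0,0,0],[0,0,0,0,0,0]]]}}

```text
t: 62.95
ee_pos: [0.4291, 0.219, 0.2354]
eef_rot: [0.0, 0.678, 0.735, 0.0]
contact_force: [0.2, -0.5, -2.2]
finger_gap: 0.0108
finger_force: 88.2
```

{"method": "carry_out", "body": {"series": [[[0,0,0.006,0,0,0],[0,0,0.006,0,0,0],[0,0,0.006,0,0,0],[0,0,0.006,0,0,0],[0,0,0.006,0,0,0],[0,0,0,0,0,0],[0,0,0,0,0,0],[0,0,0,0,0,0],[0,0,0,0,0,0],[0,0,0,0,0,0]]]}}

```text
t: 64.2
ee_pos: [0.43, 0.2194, 0.2053]
eef_rot: [0.001, 0.678, 0.735, 0.001]
contact_force: [5.1, 2.3, -3.6]
finger_gap: 0.0107
finger_force: 88.1
```

{"method": "carry_out", "body": {"series": [[[0,0,0.005,0,0,0],[0,0,0.005,0,0,0],[0,0,0.005,0,0,0],[0,0,0.003,0,0,0],[0,0,0.002,0,0,0],[0,0,0.001,0,0,0],[0,0,0,0,0,0],[0,0,0,0,0,0],[0,0,0,0,0,0],[0,0,0,0,0,0]]]}}

```text
t: 65.45
ee_pos: [0.427, 0.2181, 0.1851]
eef_rot: [-0.001, 0.678, 0.735, -0.002]
contact_force: [-8.4, -4.3, 16.8]
finger_gap: 0.0106
finger_force: 91.7
```

Same signature as the first one: home at 0.185 m. One small extra push, then release and check.

{"method": "carry_out", "body": {"series": [[[0,0,0.001,0,0,0],[0,0,0.001,0,0,0],[0,0,0,0,0,0],[0,0,0,0,0,0],[0,0,0,0,0,0],[0,0,0,0,0,0],[0,0,0,0,0,0],[0,0,0,0,0,0],[0,0,0,0,0,0],[0,0,0,0,0,0]]]}}

```text
t: 66.7
ee_pos: [0.4271, 0.2181, 0.1849]
eef_rot: [-0.002, 0.679, 0.735, -0.002]
contact_force: [-12.2, -6.7, 33.2]
finger_gap: 0.0104
finger_force: 94.0
```

{"method": "carry_out", "body": {"series": [[[0,0,-0.003,0,0,0],[0,0,0,0,0,0],[0,0,0,0,0,0],[0,0,0,0,0,0],[0,0,-0.02,0,0,0],[0,0,-0.03,0,0,0],[0,0,-0.04,0,0,0],[0,0,-0.04,0,0,0],[0,0,-0.03,0,0,0],[0,0,-0.02,0,0,0]]], "grip": 0.04}}

```text
t: 67.95
ee_pos: [0.4292, 0.2191, 0.3665]
eef_rot: [0.0, 0.679, 0.735, 0.0]
contact_force: [-0.4, -0.1, -0.9]
finger_gap: 0.0401
finger_force: 0.0
```

{"method": "carry_out", "body": {"series": [[[-0.03,0,0,0,0,0],[-0.04,0,0,0,0,0],[-0.05,0,0,0,0,0],[-0.05,0,0,0,0,0],[-0.04,0,0,0,0,0],[-0.03,0,0,0,0,0],[0,0,0,0,0,0],[0,0,0,0,0,0],[0,0,0,0,0,0],[0,0,0,0,0,0]]]}}

```text
t: 69.2
ee_pos: [0.448, -0.0194, 0.3651]
eef_rot: [0.0, 0.678, 0.735, -0.0]
contact_force: [-0.3, 0.8, 0.6]
finger_gap: 0.0403
finger_force: 0.0
```

```bash
python3 bed.py
python3 - <<'E'
from h import *
S=camera('scene');D=camera('side');w=camera('wrist')
for p in (S,D): print([(np.round(r['extent']).astype(int).tolist(),round(r['score'],2)) for r in nets.recognise(p,'hanger1')])
a=cv2.resize(S['pixels'][145:275,325:440],(400,452),interpolation=2);c=cv2.resize(D['pixels'][70:200,155:270],(400,452),interpolation=2)
b=cv2.resize(S['pixels'][165:300,85:300],(220,138));
cv2.imwrite('pics/c10.png',cv2.cvtColor(np.vstack([np.hstack([a,c]),np.hstack([b,cv2.resize(w['pixels'][:250],(309,138)),cv2.resize(D['pixels'][170:350,250:480],(176,138)),np.zeros((138,95,3),np.uint8)])]),cv2.COLOR_RGB2BGR))
E
```

```text
t 69.2 pos [ 0.448  -0.0194  0.3651] yhead 4.6 z [-0.    -0.001 -1.   ] F [-0.3  0.8  0.6] gap 0.0403 ff 0.0 q [-0.7  -0.05  0.66  1.93  0.03  1.25  0.03]
bed shift (sunk 0, level -2.9) 0.798 [ 0.5   -2.625]
[([368, 205, 406, 267], 0.98), ([352, 152, 386, 207], 0.61), ([96, 234, 141, 290], 0.61)]
[([229, 107, 270, 138], 0.91), ([169, 128, 211, 184], 0.82), ([404, 250, 458, 306], 0.62)]
```

View pics/c10.png

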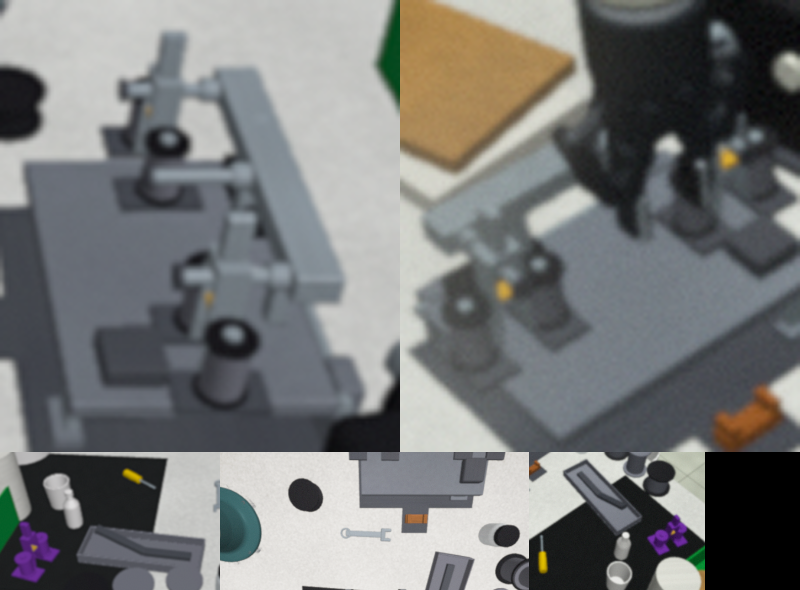

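Run:
```python
from h import *
S=camera('scene');D=camera('side')
u=np.array([-.08,.9968,0]);e=np.array([.9968,.08,0])
def onplane(p,uv,P):
    K=np.array(p['intrinsics']);T=np.array(p['cam_to_world']);d=T[:3,:3]@np.linalg.inv(K)@np.array([*uv,1.]);o=T[:3,3]
    return o+d*((P-o)@u)/(d@u)
for n,P in (('A',np.array([.6610,.237,.162])),('B',np.array([.4286,.2184,.162]))):
  for nm,p in (('S',S),('D',D)):
    h=cv2.cvtColor(p['pixels'],cv2.COLOR_RGB2HSV).astype(int);m=(h[...,0]>12)&(h[...,0]<30)&(h[...,1]>85)
    c=proj(p,P-.012*u-[0,0,.02]).round().astype(int)
    ys,xs=np.nonzero(m[c[1]-9:c[1]+10,c[0]-9:c[0]+10]);
    if len(xs)==0: print(n,nm,'none');continue
    Q=np.array([onplane(p,(x+c[0]-9,y+c[1]-9),P-.012*u)-P for x,y in zip(xs,ys)])
    print(n,nm,len(xs),'x mm',np.round(1e3*np.percentile(Q@e,[5,50,95])),'z mm',np.round(1e3*np.percentile(Q[:,2],[5,50,95])))
```

```text
A S 2 x mm [-3. -0.  3.] z mm [-22. -19. -16.]
A D 27 x mm [-11.  -3.   7.] z mm [-27. -19.  -9.]
B S none
B D 20 x mm [-10.  -5.   0.] z mm [-25. -18.  -9.]
```

Run:
```python
from h import *
D=camera('side')
u=np.array([-.08,.9968,0]);e=np.array([.9968,.08,0]);k=np.array([0,0,1.])
for n,P in (('A',np.array([.6610,.237,.162])),('B',np.array([.4286,.2184,.162]))):
    h=cv2.cvtColor(D['pixels'],cv2.COLOR_RGB2HSV).astype(int);m=(h[...,0]>12)&(h[...,0]<30)&(h[...,1]>85)
    c=proj(D,P-.02*k).round().astype(int);ys,xs=np.nonzero(m[c[1]-12:c[1]+13,c[0]-12:c[0]+13]);xs+=c[0]-12;ys+=c[1]-12
    print(n,'brass',xs.mean(),ys.mean(),xs.min(),xs.max(),ys.min(),ys.max(),'pin',proj(D,P).round(1),'collar',proj(D,P-.036*u).round(1))
    print(' shut ends',proj(D,P-.029*k-.011*e).round(1),proj(D,P-.029*k+.011*e).round(1),'front edge',proj(D,P-.029*k-.011*e-.01*u).round(1),proj(D,P-.029*k+.011*e-.01*u).round(1))
    for s in (-1,1): print(' open',s,proj(D,P-.029*k+s*.01*e).round(1),proj(D,P-.008*k+s*.008*e).round(1))
# bench reference for A at start
im=cv2.imread('pics/side0.png');h=cv2.cvtColor(im,cv2.COLOR_BGR2HSV).astype(int);m=(h[...,0]>12)&(h[...,0]<30)&(h[...,1]>85)
Q=np.array([.4965,-.259,.055]);c=proj(D,Q).round().astype(int);ys,xs=np.nonzero(m[c[1]-10:c[1]+11,c[0]-10:c[0]+11]);print('bench A',len(xs),xs.mean()-10+c[0],ys.mean()-10+c[1],'model shut',proj(D,Q))
```

```text
A brass 249.1851851851852 115.4074074074074 247 252 113 118 pin [246.8 108.4] collar [254.7 114.1]
 shut ends [244.6 117.6] [250.2 114.3] front edge [246.7 119.2] [252.3 115.9]
 open -1 [244.9 117.4] [244.9 111.7]
 open 1 [249.9 114.4] [249.  109.3]
B brass 184.66666666666666 153.14285714285714 183 187 151 155 pin [182.6 145.5] collar [190.2 152.2]
 shut ends [181.  154.9] [187.4 151.2] front edge [183.  156.7] [189.4 153. ]
 open -1 [181.3 154.7] [180.6 149. ]
 open 1 [187.1 151.3] [185.4 146.3]
bench A 79 311.63291139240505 269.0632911392405 model shut [311.48338499 268.89189278]
```

```bash
python3 -c "
from h import *
print(order.hand_in())"
```

```text
the job is handed in; nothing more can be done
None
```

I handed the job in, but it returned no verdict. By my last images the bed is level on its prop, both grey hangers (only two were there) are on pins 1 and 3 with latches apparently shut, and the pry bar is back in its tray.

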